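# Rotate the stock in a bottle lane

### The job

Rotate the stock in the sloped bottle lane: take the oldest bottle, the one at the low front end, out and stand it in the white tray, then load the new bottle (the small one standing on the bench) upright into the high back end, behind the bottles already there. Then push the row from behind, down the lane and under the bridge, until all three bottles touch one another and the first rests against the red stop bar; bring it up gently, since they are glass, and do not disturb the big bottle, the beaker and the blue tip box.

Things in the scene. Friction and masses are not known exactly. Their poses are not given: they have to be found in the camera images.
- lane: Fixed grey lane on legs, sloped 8 degrees. Frame on its floor: origin mid of the low front end, x up the slope, y across, z square to the floor. Floor 320 mm long, 60 mm wide, 30 mm above the bench in front, 74 mm behind; rails 6 mm thick, 30 mm high. Red stop bar across it, 8 mm thick, 24 mm high (clamp to 41 mm), its place varies and is not tracked: face to the bottles at x = 8 to 34 mm.
- lane_bridge (a point): Middle of the underside of the grey bridge over the lane, axes as the lane's: 42 mm along the lane (lane x = 130 to 172 mm), 128 to 133 mm above the lane's floor, posts just outside the rails, 84 mm wide in all. Standing bottles pass under it; a hand that holds one by the cap does not.
- lane_back (a point): Middle of the lane floor's open high back end (lane x = 320 mm), axes as the lane's. Bottles do not slide by themselves: a row of three moves at 1 to 5 N of push, more goes into the stop bar. Pushed high up a bottle can tip; pushed within 45 mm of the floor it slides upright (tilt the fingers 35 to 40 degrees, so that the gripper's body stays behind the bottle).
- bottle_front: The oldest bottle, in the lane nearest its front end, with some gap to the stop bar: a round clear-glass reagent bottle with whitish contents and a blue screw cap: body 54 mm in diameter up to about 75 mm, then a round shoulder, cap 42 mm in diameter from 92 to 114 mm; 114 mm high, 0.19 to 0.37 kg, glass. Origin: centre of its underside, z along its axis to the cap.
- bottle_second: The second bottle in the lane, behind the oldest with a gap of 2 to 18 mm; the same kind as bottle_front (54 mm in diameter, 114 mm high, blue cap). Origin: centre of its underside.
- bottle_third: The third bottle in the lane, behind the second with a gap of 2 to 18 mm; the same kind as bottle_front (54 mm in diameter, 114 mm high, blue cap). Origin: centre of its underside.
- bottle_new: The new bottle, standing loose on the bench to the right; the same kind as bottle_front (54 mm in diameter, 114 mm high, blue cap 42 mm in diameter from 92 to 114 mm). Origin: centre of its underside.
- tray: Fixed white tray on the bench to the left of the lane's front end, 130 x 130 mm outside, walls 4 mm thick and 16 mm high, inner floor 4 mm above the bench, open above. Origin: centre of its underside.
- big_bottle: Bystander: a bigger bottle of the same style, 68 mm in diameter and 145 mm high, standing loose near the new bottle (their places swap). Origin: centre of its underside.
- beaker: Bystander: small clear beaker, 56 mm wide, 71 mm high, loose, standing beyond the lane. Origin: centre of its underside.
- tip_rack: Bystander: blue pipette-tip box, 119 x 84 x 65 mm, loose, on the bench to the right, beyond the lane's back end. Origin: centre of its underside.

How it is judged:
On the way, in this order (a step that is already met when the one before it is completed fails the run):
1. the oldest bottle stands upright in the tray, let go (x of bottle_front in the frame of tray between -0.036 and 0.036 m and y of bottle_front in the frame of tray between -0.036 and 0.036 m and z of bottle_front in the frame of tray between 0 and 0.008 m and angle between bottle_front's own z axis and vertical below 0.07 rad and linear speed of bottle_front below 0.02 m/s and contact force between the fingers and bottle_front below 0.2 N), for 0.2 s.
2. the new bottle stands in the lane behind the other two, let go (z of bottle_new in the frame of lane between -0.004 and 0.004 m and y of bottle_new in the frame of lane between -0.008 and 0.008 m and x of bottle_new in the frame of lane between 0.02 and 0.31 m and angle between the z axis of bottle_new and the z axis of lane, either way round below 0.07 rad and x of bottle_new in the frame of lane above 0.13 m and contact force between the fingers and bottle_new below 0.2 N), for 0.2 s.
At the end, for the whole second after the job is handed in: The oldest bottle stands upright in the tray. The second, third and new bottles stand in the lane in that order, square to its floor; each touches the next (gap under 3 mm) and the second rests against the stop bar (gap under 3 mm). All are released and still (x of bottle_front in the frame of tray between -0.036 and 0.036 m and y of bottle_front in the frame of tray between -0.036 and 0.036 m and z of bottle_front in the frame of tray between 0 and 0.008 m and angle between bottle_front's own z axis and vertical below 0.07 rad and z of bottle_second in the frame of lane between -0.004 and 0.004 m and y of bottle_second in the frame of lane between -0.008 and 0.008 m and x of bottle_second in the frame of lane between 0.02 and 0.31 m and angle between the z axis of each of bottle_second, bottle_third, bottle_new and the z axis of lane, either way round below 0.07 rad and z of bottle_third in the frame of lane between -0.004 and 0.004 m and y of bottle_third in the frame of lane between -0.008 and 0.008 m and x of bottle_third in the frame of lane between 0.02 and 0.31 m and z of bottle_new in the frame of lane between -0.004 and 0.004 m and y of bottle_new in the frame of lane between -0.008 and 0.008 m and x of bottle_new in the frame of lane between 0.02 and 0.31 m and distance between bottle_second and bottle_third below 0.057 m and distance between bottle_third and bottle_new below 0.057 m and distance between stop_bar_c0 and bottle_second below 0.0365 m and x of bottle_second in the frame of lane below 0.075 m and x of bottle_third in the frame of lane between 0.08 and 0.13 m and x of bottle_new in the frame of lane above 0.135 m and linear speed of each of bottle_front, bottle_second, bottle_third, bottle_new below 0.01 m/s).
It fails at once if a bottle is pressed against the stop bar with more than 20 N (contact force between stop_bar_c0 and bottle_front above 20 N or contact force between stop_bar_c0 and bottle_second above 20 N or contact force between stop_bar_c0 and bottle_third above 20 N or contact force between stop_bar_c0 and bottle_new above 20 N).
It fails at once if a bystander (big bottle, beaker, tip box) is moved more than 15 mm or tipped (distance of any of big_bottle, beaker, tip_rack from where it was at the start of the episode above 0.015 m or angle between any of big_bottle, beaker, tip_rack's own z axis and vertical above 0.3 rad).
It also fails if it takes over 64 s, if anything falls off the work surface, if the arm or the gripper's body presses on something with over 40 N, if the wrist force passes 120 N, or if a joint passes its speed limit or range.

### The arm

A 6-joint arm with a two-finger parallel gripper is mounted at the origin on a cart in front of the work surface, level with it; the furniture and walls round the work are solid. World frame = base frame: x ahead of the robot, y to its left, z up, the work surface at z = 0. Lengths are in m, angles in rad, forces in N, time in s.
With the tool pointing down it reaches from about 0.35 to 0.775 m from the base axis. Payload 5.5 kg.
Tool frame: the origin (TCP) lies midway between the tips of the shut fingers; the grasp point (between the pads) lies 19 mm behind it; z points along the fingers, y is the line along which they close (so a half turn about z gives the same grasp; the last joint's range is limited). The gripper opens to 85 mm and grips with 20 to 120 N. Pads are 22 mm wide; open, the fingers measure 114 mm over their backs; the gripper's body (76 mm by 85 mm) begins 54 mm behind the grasp point. The pads swing forward as they close: fully open they stand 13 mm farther back than shut.
Start: joints at [-1.354, 0.313, 0.046, 1.304, 0, 1.431], TCP at [0.201, -0.539, 0.231] pointing down, gripper open.
Joint ranges: [-2.76, 2.76], [-0.86, 1.69], [-1.03, 1.26], [-2.2, 2.34], [-1.47, 1.5], [-3.14, 3.14]. Speed limits (rad/s): [2.57, 2.57, 3.14, 3.14, 3.14, 3.14].

### API

Orientations are given as a unit quaternion [w, x, y, z].
In Python, from workcell import env gives the robot as it stands. The module is installed in compiled form; this text tells all that it offers.
- The arm moves only by the tool carry_out, never from a script. Its argument "series" is a list of rows, each an object with "delta_rot": the turn, a rotation vector about the world's x, y, z normalised to -1 to 1, where 1 is 0.1 rad, a list of three; "travel": the shift along the world's x, y, z normalised to -1 to 1, where 1 is 0.025 m, a list of three; "fingers": the closure, from -1 (fully open) to 1 (shut). In form: [{"delta_rot": [ax, ay, az], "travel": [tx, ty, tz], "fingers": fingers}, ...]. A call has 1 to 5 rows; each row shifts and turns the commanded pose from where the row before left it; what a row does not reach is not made up. A row lasts 1/8 s, in which the tool goes at most 62.5 mm and 10.7 degrees, less where a joint would pass 70% of its speed; a pose out of reach is approached as far as the arm can. A call with a number of a shift or a turn outside -1 to 1 is refused whole. A call with a gripper value outside its range is refused whole. The fingers move at their own pace and stop on an object; "squeeze" is the grip in N (left out, the last holds). Time passes only in rows, so rows that do not move let the fingers close. It gives the time, the measured TCP pose, the force, the opening and the grip force at its end, in the units of the state.
- env.get_state(): the state, without advancing time (a new reading comes with each control period).
- env.read_camera(name): name is "scene" or "side" or "wrist"; returns a dict with "color" (384x512x3 uint8, red, green, blue), "fx", "fy", "cx", "cy" (pixels), "world_from_camera" (4x4, takes a point from camera to world coordinates); the wrist camera has in their place "hand_eye" (4x4, takes a point from camera to tool coordinates, whose origin is the TCP and whose axes are the flange's). Camera axes: x right, y up, looking along -z (the intrinsics and any distortion apply to the point x, -y, -z); pixel columns grow to the right and rows downward; lengths in m; the calibration is good to about 2 mm. A picture is of the moment at which its call begins: read the wrist's pose just before it. There is no depth.
- env.hand_in(): hands the job in; it is judged then, once.
The state is a dict: "clock": time; "joint_pos": joint angles; "qvel": joint speeds; "tau": joint torques, N m; "tcp_pos": TCP position; "orientation": TCP orientation; "wrist_force": force on the tool from outside, world axes, zero at the start; "ft_torque": the same for the moment, N m; "finger_gap": finger opening in m; "grip_force": force on a finger pad.
Only numpy, scipy, OpenCV 4.12 (cv2) and the standard library are available. Lean on these libraries where they do the work, as an engineer would, in place of code of your own. Each camera call takes 0.05 s, during which the arm holds its last target. There are 200 camera calls.

## Working session

There is one attempt and no reset: what is moved stays moved. The work goes in short steps, Python scripts to look and compute and a tool call to move; the robot and the scene stay as the last step left them, time stands still between calls to the robot, and variables do not carry over. Pictures are saved under pics/ and viewed, at most 10 in all, crops included, and the job is handed in when it is done.

Besides the shell and the picture viewer there is one more tool, called after "Request:" as name([rows], argument=value, ...), one row to a line, values as JSON. carry_out: Moves the arm, as the interface text tells. Its arguments: {"type":"object","properties":{"series":{"type":"array","items":{"type":"object","properties":{"delta_rot":{"type":"array","items":{"type":"number"}},"travel":{"type":"array","items":{"type":"number"}},"fingers":{"type":"number"}}}},"squeeze":{"type":"number"}},"required":["series"]}

```bash
mkdir -p pics; python3 - <<'E'
from workcell import env
import cv2,pickle,numpy as np
np.set_printoptions(precision=4,suppress=True)
D={}
for n in("scene","side"):
    c=env.read_camera(n);D[n]=c;cv2.imwrite(f"pics/{n}0.png",c["color"][:,:,::-1]);print(n,[c[k] for k in("fx","fy","cx","cy")],c["world_from_camera"],[k for k in c])
pickle.dump(D,open("d0.pkl","wb"))
print(env.get_state())
E
```

```text
scene [484.27228697823523, 484.27228697823523, 245.1773689154356, 195.40364256820664] [[-0.5578  0.3839 -0.7358 -0.4516]
 [-0.8299 -0.2496  0.4989  0.6466]
 [ 0.0079  0.889   0.4579  0.754 ]
 [ 0.      0.      0.      1.    ]] ['color', 'fx', 'fy', 'cx', 'cy', 'world_from_camera']
side [403.53777483523334, 403.53777483523334, 259.47170570755145, 190.95395742767985] [[-0.9995 -0.0141  0.0292  0.5761]
 [ 0.0322 -0.5469  0.8366  0.9559]
 [ 0.0042  0.8371  0.547   0.776 ]
 [ 0.      0.      0.      1.    ]] ['color', 'fx', 'fy', 'cx', 'cy', 'world_from_camera']
{'clock': 0.1, 'joint_pos': array([-1.3536,  0.314 ,  0.0451,  1.3036, -0.    ,  1.4312]), 'qvel': array([ 0.0014, -0.0017,  0.0028,  0.0009, -0.0004,  0.0003]), 'tau': array([  0.0022, -48.1725,  29.9244,   0.0126,  -0.0002,  -0.    ]), 'tcp_pos': array([ 0.2007, -0.5384,  0.2305]), 'orientation': array([-0.0008,  0.9841,  0.1775, -0.    ]), 'wrist_force': array([-0.2798, -0.2206,  0.4222]), 'ft_torque': array([0.0321, 0.0161, 0.0491]), 'grip_force': 0.0, 'finger_gap': 0.08533464988282771}
```

View pics/scene0.png

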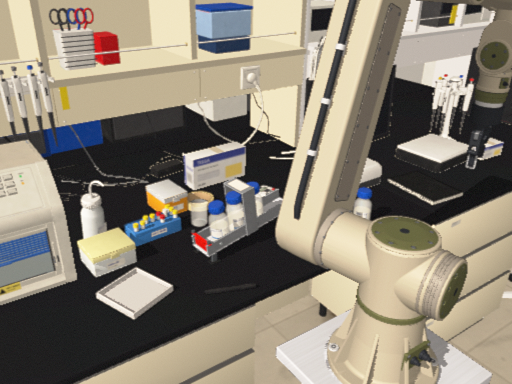

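View pics/side0.png

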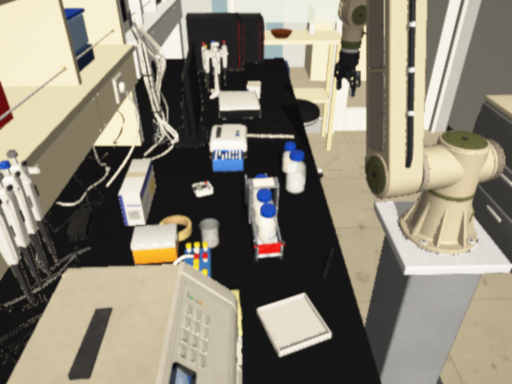

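The scene picture shows the lane with its red stop at (200,240), running right and up to (285,195), and the tray at (135,290). In the side picture the stop is at (268,248), the lane's back end is near (262,180), two bottles stand at (297,170) and (289,150), the tray is at (293,323), the beaker at (209,233) and the tip box at (229,148). I'll zoom in next.

```bash
python3 - <<'E'
import cv2,pickle,numpy as np
D=pickle.load(open("d0.pkl","rb"))
s=D["side"]["color"][125:275,180:345,::-1];cv2.imwrite("pics/sidez.png",cv2.resize(s,None,fx=4,fy=4,interpolation=cv2.INTER_CUBIC)[:600])
s=D["scene"]["color"][165:265,180:380,::-1];cv2.imwrite("pics/scenez.png",cv2.resize(s,None,fx=4,fy=4,interpolation=cv2.INTER_CUBIC))
def ray(n,u,v):
    c=D[n];T=c["world_from_camera"];d=T[:3,:3]@np.array([(u-c["cx"])/c["fx"],-(v-c["cy"])/c["fy"],-1]);return T[:3,3],d
def onz(n,u,v,z):
    o,d=ray(n,u,v);return o+d*(z-o[2])/d[2]
for n in D:
    im=D[n]["color"];h=cv2.cvtColor(im,cv2.COLOR_RGB2HSV)
    for nm,m in(("blue",cv2.inRange(h,(100,150,60),(125,255,255))),("red",cv2.inRange(h,(0,180,120),(6,255,255)))):
        k,l,st,ce=cv2.connectedComponentsWithStats(m)
        for i in range(1,k):
            if st[i,4]>25: print(n,nm,st[i],ce[i].round(1),"z=.114",onz(n,*ce[i],.105).round(3),"z.15",onz(n,*ce[i],.15).round(3))
E
```

```text
scene blue [196   3  56   9 314] [222.2   6.8] z=.114 [ 4.834 -2.581  0.105] z.15 [ 4.468 -2.357  0.15 ]
scene blue [ 72 121  31  26 560] [ 89.2 132.9] z=.114 [1.36  0.151 0.105] z.15 [1.234 0.185 0.15 ]
scene blue [ 42 126  40  31 744] [ 60.3 140.7] z=.114 [1.334 0.268 0.105] z.15 [1.211 0.294 0.15 ]
scene blue [247 181  12  13  73] [254.1 185.3] z=.114 [ 0.632 -0.121  0.105] z.15 [ 0.557 -0.068  0.15 ]
scene blue [357 187  15  12 144] [364.3 192.8] z=.114 [ 0.413 -0.367  0.105] z.15 [ 0.353 -0.297  0.15 ]
scene blue [226 191  15  13 157] [233.  197.4] z=.114 [ 0.6   -0.024  0.105] z.15 [0.527 0.022 0.15 ]
scene blue [208 199  17  15 192] [216.1 206.7] z=.114 [0.578 0.046 0.105] z.15 [0.507 0.088 0.15 ]
scene blue [124 216  58  30 713] [152.5 230. ] z=.114 [0.56  0.247 0.105] z.15 [0.49  0.274 0.15 ]
scene blue [ 16 234  23  16  96] [ 27.8 241.8] z=.114 [0.676 0.525 0.105] z.15 [0.598 0.533 0.15 ]
scene blue [  3 248  47  17  83] [ 27.3 256.2] z=.114 [0.611 0.54  0.105] z.15 [0.538 0.547 0.15 ]
scene red [ 94  32  24  20 273] [104.7  40.9] z=.114 [ 3.297 -0.595  0.105] z.15 [ 3.037 
[... 425 characters left out ...]
de blue [213 157  31  15 340] [228.1 165.3] z=.114 [ 0.641 -0.231  0.105] z.15 [ 0.636 -0.151  0.15 ]
side blue [  0 162  10   7  55] [  4.3 164.9] z=.114 [ 1.391 -0.252  0.105] z.15 [ 1.336 -0.171  0.15 ]
side blue [255 173  11   4  31] [260.1 174.9] z=.114 [ 0.535 -0.165  0.105] z.15 [ 0.538 -0.09   0.15 ]
side blue [258 189  18  28 319] [266.2 202.7] z=.114 [ 0.523 -0.007  0.105] z.15 [0.526 0.057 0.15 ]
side blue [200 249  11  27  92] [205.5 263.9] z=.114 [0.679 0.243 0.105] z.15 [0.672 0.291 0.15 ]
side blue [185 259   7   6  26] [188.8 260.7] z=.114 [0.72  0.231 0.105] z.15 [0.71 0.28 0.15]
side red [258 243  24  10 174] [269.4 248. ] z=.114 [0.524 0.191 0.105] z.15 [0.527 0.242 0.15 ]
```

View pics/sidez.png

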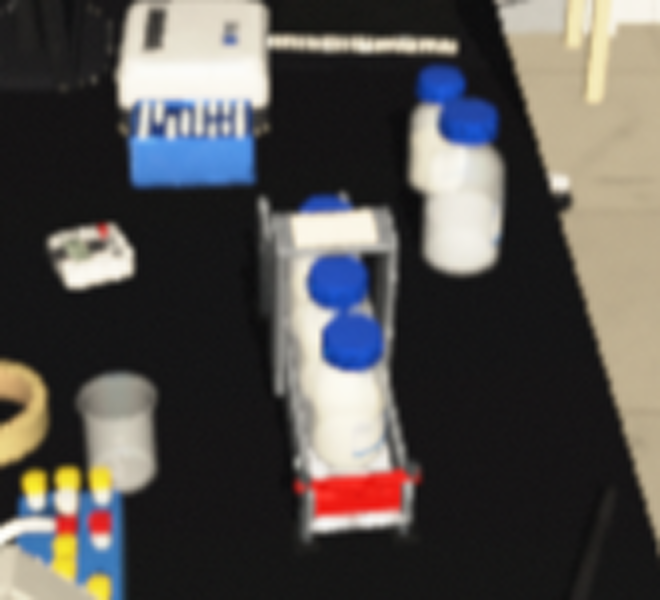

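View pics/scenez.png

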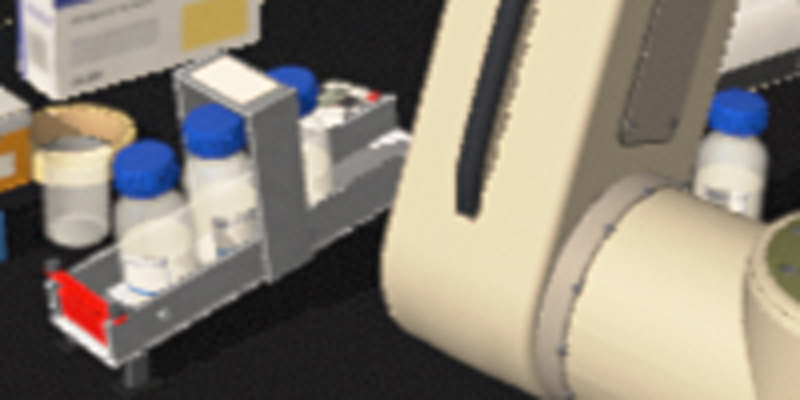

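The side crop shows the lane caps at full-image (268,210), (264,195) and (261,175). The nearer right-hand bottle has its cap at (297,155) and base at (295,193), and the farther one has its cap at (290,146). The scene crop shows the front and second caps at (216,207) and (233,197), the third at (253,187), and one bottle cap at (364,193). I'll triangulate these.

```bash
cat > h.py <<'E'
import cv2,pickle,numpy as np
from scipy.spatial.transform import Rotation as R
np.set_printoptions(precision=4,suppress=True)
def ray(c,u,v):
    T=c["world_from_camera"];d=T[:3,:3]@np.array([(u-c["cx"])/c["fx"],-(v-c["cy"])/c["fy"],-1]);return T[:3,3],d/np.linalg.norm(d)
def onz(c,u,v,z):
    o,d=ray(c,u,v);return o+d*(z-o[2])/d[2]
def tri(*rs):
    A=sum(np.eye(3)-np.outer(d,d) for o,d in rs);b=sum((np.eye(3)-np.outer(d,d))@o for o,d in rs);return np.linalg.solve(A,b)
def wristcam(env):
    s=env.get_state();c=env.read_camera("wrist");q=s["orientation"];T=np.eye(4);T[:3,:3]=R.from_quat([q[1],q[2],q[3],q[0]]).as_matrix();T[:3,3]=s["tcp_pos"]
    c["world_from_camera"]=T@c["hand_eye"];return s,c
E
python3 - <<'E'
from h import *
D=pickle.load(open("d0.pkl","rb"));S,C=D["side"],D["scene"]
for n,a,b in(("c1",(216.1,206.7),(268,210.2)),("c2",(233,197.4),(264.2,195)),("new?near",(364.3,192.8),(297.2,155)),("new?far",(364.3,192.8),(290.2,146)),("beaker top",(199.5,201),(209.3,223)),("redmid",(200.2,240.7),(269.4,248))):
    p=tri(ray(C,*a),ray(S,*b));e=[np.linalg.norm(np.cross(p-o,d)) for o,d in(ray(C,*a),ray(S,*b))];print(n,p,np.array(e))
print("near",onz(S,297.2,155,.103),onz(S,297.2,155,.131),"base",onz(S,295.2,191,0));print("far",onz(S,290.2,146,.103),onz(S,290.2,146,.131))
for n,c in D.items():
    im=c["color"];h=cv2.cvtColor(im,cv2.COLOR_RGB2HSV);m=cv2.inRange(h,(0,0,150),(180,60,255));
    roi=np.zeros_like(m); 
    if n=="scene": roi[265:318,90:178]=255
    else: roi[290:358,252:335]=255
    cs=cv2.findContours(m&roi,cv2.RETR_EXTERNAL,cv2.CHAIN_APPROX_NONE)[0];k=max(cs,key=cv2.contourArea);b=cv2.minAreaRect(k);ap=cv2.approxPolyDP(cv2.convexHull(k),3,True)[:,0]
    print(n,"tray",[(tuple(p),onz(c,*p,.016).round(3)) for p in ap])
print("tipbox front base", onz(S,212,171,0),onz(S,243,171,0))
E
```

```text
c1 [0.5223 0.0788 0.1403] [0. 0.]
c2 [0.53   0.0203 0.1492] [0.0011 0.0011]
new?near [ 0.3966 -0.3418  0.1009] [0.017 0.017]
new?far [ 0.4173 -0.3727  0.1021] [0.0007 0.0007]
beaker top [0.6867 0.0406 0.0723] [0.0011 0.0011]
redmid [0.5199 0.1318 0.0536] [0.0003 0.0003]
near [ 0.3995 -0.3019  0.103 ] [ 0.4068 -0.2496  0.131 ] base [ 0.4091 -0.2273  0.    ]
far [ 0.4175 -0.3724  0.103 ] [ 0.4241 -0.3172  0.131 ]
scene tray [((np.int32(171), np.int32(285)), array([0.436, 0.261, 0.016])), ((np.int32(134), np.int32(317)), array([0.378, 0.381, 0.016])), ((np.int32(96), np.int32(297)), array([0.492, 0.429, 0.016])), ((np.int32(98), np.int32(291)), array([0.511, 0.417, 0.016])), ((np.int32(134), np.int32(268)), array([0.552, 0.309, 0.016]))]
side tray [((np.int32(304), np.int32(293)), array([0.44 , 0.26 , 0.016])), ((np.int32(331), np.int32(336)), array([0.396, 0.387, 0.016])), ((np.int32(279), np.int32(356)), array([0.515, 0.433, 0.016])), ((np.int32(257), np.int32(308)), array([0.558, 0.303, 0.016]))]
tipbox front base [ 0.7105 -0.374   0.    ] [ 0.5928 -0.371   0.    ]
```

Request:
carry_out([
  {"delta_rot":[0,0,0.67],"travel":[0.62,0.98,0.2],"fingers":-1},
  {"delta_rot":[0,0,0.67],"travel":[0.62,0.98,0.2],"fingers":-1},
  {"delta_rot":[0,0,0.67],"travel":[0.62,0.98,0.2],"fingers":-1},
  {"delta_rot":[0,0,0.67],"travel":[0.62,0.98,0.2],"fingers":-1},
  {"delta_rot":[0,0,0.67],"travel":[0.62,0.98,0.2],"fingers":-1},
])

```text
clock: 0.72
tcp_pos: [0.2791, -0.4141, 0.2566]
orientation: [-0.0, 0.94, 0.341, 0.0]
wrist_force: [0.4, 1.1, -0.3]
finger_gap: 0.0857
grip_force: 0.0
```

Request:
carry_out([
  {"delta_rot":[0,0,0.67],"travel":[0.62,0.98,0.2],"fingers":-1},
  {"delta_rot":[0,0,0.67],"travel":[0.62,0.98,0.2],"fingers":-1},
  {"delta_rot":[0,0,0.67],"travel":[0.62,0.98,0.2],"fingers":-1},
  {"delta_rot":[0,0,0.67],"travel":[0.62,0.98,0.2],"fingers":-1},
  {"delta_rot":[0,0,0.67],"travel":[0.62,0.98,0.2],"fingers":-1},
])

```text
clock: 1.35
tcp_pos: [0.3561, -0.2916, 0.2816]
orientation: [-0.0, 0.87, 0.493, 0.0]
wrist_force: [0.1, -0.1, 0.6]
finger_gap: 0.0854
grip_force: 0.0
```

Request:
carry_out([
  {"delta_rot":[0,0,0.67],"travel":[0.62,0.98,0.2],"fingers":-1},
  {"delta_rot":[0,0,0.67],"travel":[0.62,0.98,0.2],"fingers":-1},
  {"delta_rot":[0,0,0.67],"travel":[0.62,0.98,0.2],"fingers":-1},
  {"delta_rot":[0,0,0.67],"travel":[0.62,0.98,0.2],"fingers":-1},
  {"delta_rot":[0,0,0.67],"travel":[0.62,0.98,0.2],"fingers":-1},
])

```text
clock: 1.98
tcp_pos: [0.4332, -0.1692, 0.3066]
orientation: [-0.0, 0.776, 0.631, 0.0]
wrist_force: [0.7, -0.7, 0.3]
finger_gap: 0.0854
grip_force: 0.0
```

Request:
carry_out([
  {"delta_rot":[0,0,0.67],"travel":[0.62,0.98,0.2],"fingers":-1},
  {"delta_rot":[0,0,0.67],"travel":[0.62,0.98,0.2],"fingers":-1},
  {"delta_rot":[0,0,0.67],"travel":[0.62,0.98,0.2],"fingers":-1},
  {"delta_rot":[0,0,0.67],"travel":[0.62,0.98,0.2],"fingers":-1},
  {"delta_rot":[0,0,0.67],"travel":[0.62,0.98,0.2],"fingers":-1},
])

```text
clock: 2.6
tcp_pos: [0.5104, -0.0468, 0.3316]
orientation: [-0.0, 0.659, 0.752, 0.0]
wrist_force: [0.7, 0.4, -0.3]
finger_gap: 0.0857
grip_force: 0.0
```

```bash
python3 - <<'E'
from h import *
from workcell import env
s,c=wristcam(env);s2=env.read_camera("scene")
pickle.dump((s,c,s2),open("w1.pkl","wb"));cv2.imwrite("pics/w1.png",c["color"][:,:,::-1])
print(s["clock"],s["tcp_pos"],s["orientation"],c["hand_eye"],c["fx"],c["cx"],c["cy"])
E
```

```text
2.6 [ 0.5104 -0.0468  0.3316] [-0.0002  0.6594  0.7518  0.    ] [[-0.      0.9616  0.2744  0.071 ]
 [ 1.      0.0001 -0.0003 -0.001 ]
 [-0.0004  0.2744 -0.9616 -0.1418]
 [ 0.      0.      0.      1.    ]] 284.25040443628166 253.53535900970647 189.0407272137679
```

View pics/w1.png

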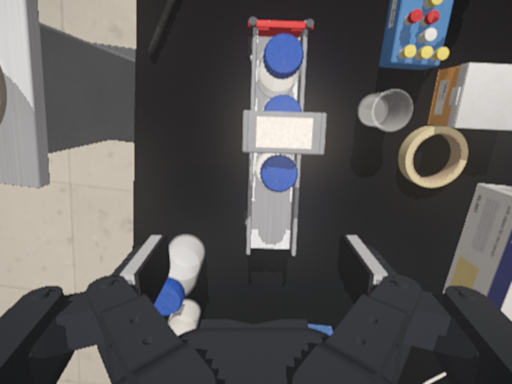

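The wrist view shows the lane from above: stop bar at the top (281,24), front cap (283,55), second cap half under the bridge (283,103), bridge (284,132), third cap (279,173) and the open back end at row 252 between columns 249 and 295. The beaker is at (386,110), and the big and new bottles are at the lower left.

```bash
python3 - <<'E'
from h import *
s,c,sc=pickle.load(open("w1.pkl","rb"));S=pickle.load(open("d0.pkl","rb"))["side"]
h=cv2.cvtColor(c["color"],cv2.COLOR_RGB2HSV);m=cv2.inRange(h,(105,150,60),(125,255,255));m[:,:255]=0;m[:,320:]=0;m[200:]=0
k,l,st,ce=cv2.connectedComponentsWithStats(m)
for i in range(1,k):
    if st[i,4]>40: print(st[i],ce[i].round(1),cv2.minEnclosingCircle(np.argwhere(l==i)[:,::-1].astype(np.float32)))
print("cap1",onz(c,283,55,.142)); print("cap3",onz(c,279,173,.16))
L=[onz(c,254,24,.06),onz(c,309,24,.06),onz(c,249,252,.104),onz(c,295,252,.104)]
print(L);f=(L[0]+L[1])/2;b=(L[2]+L[3])/2;print("front",f,"back",b,(b-f),np.linalg.norm(b-f),np.degrees(np.arctan2(*(b-f)[[1,0]])))
print("bridge top corners",[onz(c,u,v,.19) for u,v in((243,112),(326,113),(244,153),(324,153))])
print("scene tri c1",tri(ray(sc,216.1,206.7),ray(c,283,56),ray(S,268,210.2)))
red=cv2.inRange(h,(0,180,100),(8,255,255));red[40:]=0;ys,xs=np.nonzero(red);i=(xs>260)&(xs<303);print("red rows",ys[i].min(),ys[i].max(),[onz(c,281,r,.03+.0035+.024).round(4) for r in (ys[i].min(),ys[i].max())])
E
```

```text
[283  35  14  11  88] [288.5  39.2] ((289.38677978515625, 38.24528121948242), 7.164103031158447)
cap1 [0.5244 0.0816 0.142 ]
cap3 [ 0.5379 -0.0427  0.16  ]
[array([0.4872, 0.1275, 0.06  ]), array([0.558 , 0.1368, 0.06  ]), array([ 0.5198, -0.1754,  0.104 ]), array([ 0.5856, -0.1668,  0.104 ])]
front [0.5226 0.1322 0.06  ] back [ 0.5527 -0.1711  0.104 ] [ 0.0301 -0.3032  0.044 ] 0.30788236861875024 -84.33205376787062
bridge top corners [array([0.4907, 0.0185, 0.19  ]), array([0.5701, 0.028 , 0.19  ]), array([ 0.4964, -0.0207,  0.19  ]), array([ 0.5758, -0.0103,  0.19  ])]
scene tri c1 [0.5231 0.0798 0.1408]Traceback (most recent call last):
  File "<stdin>", line 12, in <module>
    return umr_minimum(a, axis, None, out, keepdims, initial, where)
ValueError: zero-size array to reduction operation minimum which has no identity
```

Request:
carry_out([
  {"delta_rot":[0,0,0],"travel":[0.1,1,-0.8],"fingers":-1},
  {"delta_rot":[0,0,0],"travel":[0.1,1,-0.8],"fingers":-1},
  {"delta_rot":[0,0,-0.1],"travel":[0.1,1,-0.8],"fingers":-1},
  {"delta_rot":[-0.7,-0.08,0],"travel":[0.1,1,-0.8],"fingers":-1},
  {"delta_rot":[-0.7,-0.08,0],"travel":[0.1,1,-0.8],"fingers":-1},
])

```text
clock: 3.32
tcp_pos: [0.5224, 0.0764, 0.2309]
orientation: [0.053, 0.663, 0.745, -0.048]
wrist_force: [0.3, 0.1, 0.5]
finger_gap: 0.0854
grip_force: 0.0
```

Request:
carry_out([
  {"delta_rot":[0,0,0],"travel":[0.03,0,-0.8],"fingers":-1},
  {"delta_rot":[0,0,0],"travel":[0,0,-0.8],"fingers":-1},
])

```text
clock: 3.58
tcp_pos: [0.5229, 0.0769, 0.1906]
orientation: [0.052, 0.663, 0.746, -0.047]
wrist_force: [-1.3, -0.3, -0.4]
finger_gap: 0.085
grip_force: 0.0
```

```bash
python3 - <<'E'
from h import *
from workcell import env
s,c=wristcam(env);sd=env.read_camera("side")
pickle.dump((s,c,sd),open("w2.pkl","wb"))
print(s["clock"],s["tcp_pos"],s["orientation"])
a=cv2.resize(sd["color"][125:275,180:345,::-1],(396,360));cv2.imwrite("pics/w2.png",np.hstack([cv2.resize(c["color"][:,:,::-1],(400,360)),a]))
E
```

```text
3.575 [0.5229 0.0769 0.1906] [ 0.0523  0.6625  0.7457 -0.0472]
```

View pics/w2.png

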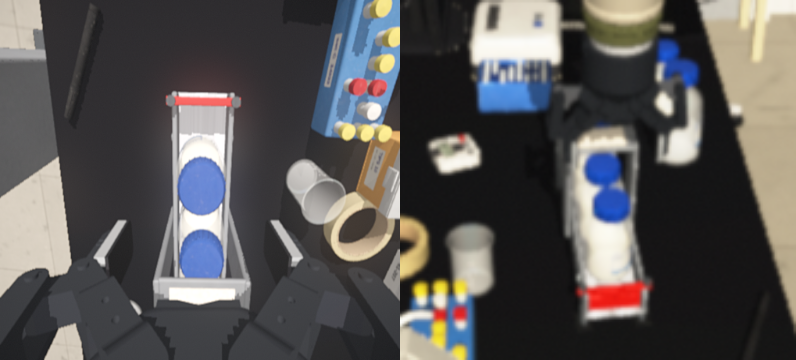

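The wrist view shows the front cap at about (202,187) in the half-scale picture (full: 258,199), the second cap at (202,257), and the bridge at the bottom. I'll compute the cap position from this view.

```bash
python3 - <<'E'
from h import *
s,c,sd=pickle.load(open("w2.pkl","rb"))
h=cv2.cvtColor(c["color"],cv2.COLOR_RGB2HSV);m=cv2.inRange(h,(100,120,60),(125,255,255));m[:,:190]=0;m[:,320:]=0
k,l,st,ce=cv2.connectedComponentsWithStats(m)
for i in range(1,k):
    if st[i,4]>150:
        print(st[i],ce[i].round(1),[onz(c,*ce[i],z).round(4) for z in (.14,.148,.153)], "w m",st[i,2]/c["fx"])
W=np.linalg.inv(c["world_from_camera"])
def pj(p):
    q=W@np.append(p,1);return np.array([c["cx"]+c["fx"]*q[0]/-q[2],c["cy"]-c["fy"]*q[1]/-q[2],-q[2]])
print(pj([.5235,.0802,.141]),"tcp",pj(s["tcp_pos"]))
print("rails front", [onz(c,u*1.28,v*1.0667,z).round(4) for u,v,z in((167,100,.06),(240,100,.06),(160,282,.19),(247,282,.19))])
E
```

```text
[ 228  168   60   61 2740] [257.6 198.3] [array([0.5244, 0.0795, 0.14  ]), array([0.5238, 0.0834, 0.148 ]), array([0.5235, 0.0858, 0.153 ])] w m 0.2110814938645048
[ 230  246   56   50 2340] [257.8 272. ] [array([0.5327, 0.0144, 0.14  ]), array([0.5317, 0.0211, 0.148 ]), array([0.5311, 0.0253, 0.153 ])] w m 0.19700939427353784
[256.4316 197.9448   0.2   ] tcp [255.2926 242.6197   0.156 ]
rails front [array([0.4802, 0.1265, 0.06  ]), array([0.5629, 0.1363, 0.06  ]), array([0.4973, 0.0305, 0.19  ]), array([0.565 , 0.0386, 0.19  ])]
```

Request:
carry_out([
  {"delta_rot":[0,0,0],"travel":[0.04,0.04,-0.9],"fingers":-1},
  {"delta_rot":[0,0,0],"travel":[0,0,-0.9],"fingers":-1},
  {"delta_rot":[0,0,0],"travel":[0,0,-0.8],"fingers":-1},
  {"delta_rot":[0,0,0],"travel":[0,0,0],"fingers":1},
  {"delta_rot":[0,0,0],"travel":[0,0,0],"fingers":1},
], squeeze=40)

```text
clock: 4.3
tcp_pos: [0.5255, 0.077, 0.1276]
orientation: [0.053, 0.663, 0.745, -0.046]
wrist_force: [0.6, -0.6, -0.1]
finger_gap: 0.0515
grip_force: 0.0
```

Request:
carry_out([
  {"delta_rot":[0,0,0],"travel":[0,0,0],"fingers":1},
  {"delta_rot":[0,0,0],"travel":[0,0,0],"fingers":1},
  {"delta_rot":[0,0,0],"travel":[0,0,0],"fingers":1},
])

```text
clock: 4.68
tcp_pos: [0.5259, 0.0772, 0.1279]
orientation: [0.053, 0.663, 0.745, -0.046]
wrist_force: [-1.8, 0.2, 6.5]
finger_gap: 0.0403
grip_force: 40.6
```

Request:
carry_out([
  {"delta_rot":[0,0,0],"travel":[-0.01,0.07,0.5],"fingers":1},
  {"delta_rot":[0,0,0],"travel":[-0.02,0.14,0.99],"fingers":1},
  {"delta_rot":[0,0,0],"travel":[-0.02,0.14,0.99],"fingers":1},
  {"delta_rot":[0,0,0],"travel":[-0.02,0.14,0.99],"fingers":1},
  {"delta_rot":[0,0,0],"travel":[-0.02,0.14,0.99],"fingers":1},
])

```text
clock: 5.3
tcp_pos: [0.5224, 0.0932, 0.2388]
orientation: [0.052, 0.663, 0.745, -0.047]
wrist_force: [0.8, -0.6, -2.0]
finger_gap: 0.0405
grip_force: 41.9
```

Request:
carry_out([
  {"delta_rot":[0,0,0],"travel":[-0.2,0.92,0],"fingers":1},
  {"delta_rot":[0,0,0],"travel":[-0.2,0.92,0],"fingers":1},
  {"delta_rot":[0,0,0],"travel":[-0.2,0.92,0],"fingers":1},
  {"delta_rot":[0.7,0.08,0],"travel":[-0.2,0.92,0],"fingers":1},
  {"delta_rot":[0.7,0.08,0],"travel":[-0.2,0.92,0],"fingers":1},
])

```text
clock: 5.92
tcp_pos: [0.4972, 0.2091, 0.238]
orientation: [-0.001, 0.665, 0.747, 0.0]
wrist_force: [0.1, 0.5, -3.4]
finger_gap: 0.0406
grip_force: 41.9
```

Request:
carry_out([
  {"delta_rot":[0,0,0],"travel":[-0.2,0.92,-0.3],"fingers":1},
  {"delta_rot":[0,0,0],"travel":[-0.2,0.92,-0.3],"fingers":1},
  {"delta_rot":[0,0,0],"travel":[-0.2,0.92,-0.4],"fingers":1},
  {"delta_rot":[0,0,0],"travel":[-0.2,0.92,-0.4],"fingers":1},
  {"delta_rot":[0,0,0],"travel":[-0.2,0.92,-0.4],"fingers":1},
])

```text
clock: 6.55
tcp_pos: [0.4723, 0.3236, 0.1927]
orientation: [-0.0, 0.665, 0.747, -0.0]
wrist_force: [-0.5, 0.5, -3.4]
finger_gap: 0.04
grip_force: 41.9
```

```bash
python3 - <<'E'
from h import *
from workcell import env
sd=env.read_camera("side");s,c=wristcam(env)
pickle.dump((s,c,sd),open("w3.pkl","wb"))
print(s["clock"],s["tcp_pos"],s["orientation"],s["wrist_force"],s["finger_gap"],s["grip_force"])
a=cv2.resize(sd["color"][140:380,200:400,::-1],(380,456));cv2.imwrite("pics/w3.png",np.hstack([cv2.resize(c["color"][:,:,::-1],(400,456)),a]))
E
```

```text
6.6 [0.471  0.3259 0.1911] [-0.0015  0.6641  0.7476 -0.0006] [-0.7021  0.5878 -4.9917] 0.040399880385562255 41.849300265312195
```

View pics/w3.png

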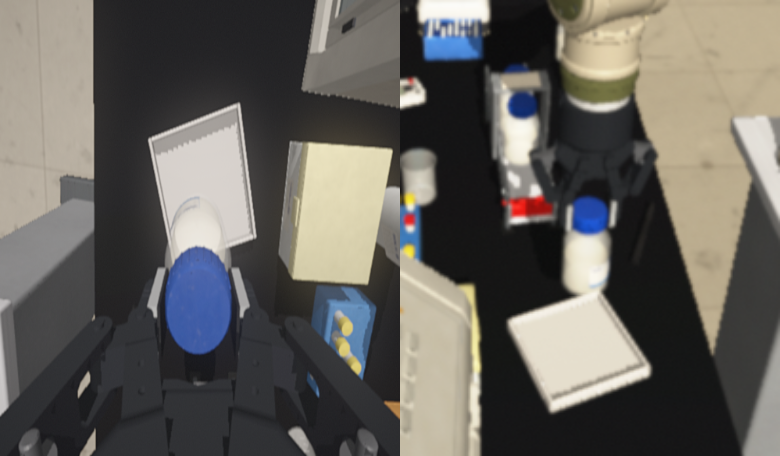

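The bottle hangs straight in the grip, cap at (198,300), and the tray rim corners are visible at (150,138), (240,103) and (255,237). I'll check the tray centre from these.

```bash
python3 - <<'E'
from h import *
s,c,sd=pickle.load(open("w3.pkl","rb"))
P=[onz(c,u*1.28,v*.842,.016) for u,v in((150,138),(240,103),(255,237))]
print(P,(P[0]+P[2])/2,[np.linalg.norm(P[i]-P[1]) for i in(0,2)])
E
```

```text
[array([0.3962, 0.3801, 0.016 ]), array([0.5147, 0.4244, 0.016 ]), array([0.5581, 0.3041, 0.016 ])] [0.4771 0.3421 0.016 ] [np.float64(0.12657115892626442), np.float64(0.1279021721626923)]
```

Request:
carry_out([
  {"delta_rot":[0,0,0],"travel":[0.1,0.3,-0.7],"fingers":1},
  {"delta_rot":[0,0,0],"travel":[0.1,0.3,-0.8],"fingers":1},
  {"delta_rot":[0,0,0],"travel":[0,0,-0.9],"fingers":1},
  {"delta_rot":[0,0,0],"travel":[0,0,-0.8],"fingers":1},
  {"delta_rot":[0,0,0],"travel":[0,0,-0.35],"fingers":1},
])

```text
clock: 7.28
tcp_pos: [0.4772, 0.3369, 0.1021]
orientation: [-0.0, 0.665, 0.747, -0.001]
wrist_force: [0.1, 0.2, -3.1]
finger_gap: 0.0405
grip_force: 41.8
```

Request:
carry_out([
  {"delta_rot":[0,0,0],"travel":[0,0,-0.1],"fingers":1},
  {"delta_rot":[0,0,0],"travel":[0,0,0],"fingers":1},
])

```text
clock: 7.52
tcp_pos: [0.4783, 0.338, 0.102]
orientation: [0.0, 0.665, 0.747, 0.0]
wrist_force: [-0.2, 0.6, -3.8]
finger_gap: 0.0406
grip_force: 41.8
```

Request:
carry_out([
  {"delta_rot":[0,0,0],"travel":[0,0,-0.12],"fingers":1},
  {"delta_rot":[0,0,0],"travel":[0,0,-0.12],"fingers":1},
  {"delta_rot":[0,0,0],"travel":[0,0,0],"fingers":1},
])

```text
clock: 7.9
tcp_pos: [0.4777, 0.3379, 0.0954]
orientation: [-0.0, 0.665, 0.747, -0.0]
wrist_force: [0.3, 0.3, -3.1]
finger_gap: 0.0409
grip_force: 41.8
```

Request:
carry_out([
  {"delta_rot":[0,0,0],"travel":[0,0,-0.08],"fingers":1},
  {"delta_rot":[0,0,0],"travel":[0,0,0],"fingers":1},
])

```text
clock: 8.15
tcp_pos: [0.4778, 0.3379, 0.0935]
orientation: [0.0, 0.665, 0.747, 0.0]
wrist_force: [-0.5, -1.3, -2.4]
finger_gap: 0.0403
grip_force: 42.0
```

Request:
carry_out([
  {"delta_rot":[0,0,0],"travel":[0,0,-0.06],"fingers":1},
  {"delta_rot":[0,0,0],"travel":[0,0,0],"fingers":1},
])

```text
clock: 8.4
tcp_pos: [0.4779, 0.3382, 0.0933]
orientation: [0.0, 0.665, 0.747, 0.001]
wrist_force: [-2.6, -1.4, 4.9]
finger_gap: 0.0404
grip_force: 42.8
```

Request:
carry_out([
  {"delta_rot":[0,0,0],"travel":[0,0,-0.06],"fingers":1},
  {"delta_rot":[0,0,0],"travel":[0,0,0],"fingers":1},
])

```text
clock: 8.65
tcp_pos: [0.478, 0.3384, 0.0932]
orientation: [0.0, 0.665, 0.747, 0.001]
wrist_force: [-5.9, -3.0, 13.6]
finger_gap: 0.0402
grip_force: 43.7
```

Request:
carry_out([
  {"delta_rot":[0,0,0],"travel":[0,0,0.1],"fingers":-1},
  {"delta_rot":[0,0,0],"travel":[0,0,0],"fingers":-1},
  {"delta_rot":[0,0,0],"travel":[0,0,0],"fingers":-1},
  {"delta_rot":[0,0,0],"travel":[0,0,0.4],"fingers":-1},
  {"delta_rot":[0,0,0],"travel":[0,0,1],"fingers":-1},
])

```text
clock: 9.28
tcp_pos: [0.4769, 0.3374, 0.1275]
orientation: [-0.0, 0.665, 0.747, -0.001]
wrist_force: [0.2, 0.1, 0.5]
finger_gap: 0.0851
grip_force: 0.0
```

Request:
carry_out([
  {"delta_rot":[0,0,0],"travel":[0,0,1],"fingers":-1},
  {"delta_rot":[0,0,0],"travel":[0,0,1],"fingers":-1},
  {"delta_rot":[0,0,0],"travel":[-0.1,-1,0.9],"fingers":-1},
  {"delta_rot":[0,0,0],"travel":[-0.1,-1,0.9],"fingers":-1},
  {"delta_rot":[0,0,0],"travel":[-0.1,-1,0.9],"fingers":-1},
])

```text
clock: 9.9
tcp_pos: [0.4702, 0.2623, 0.2469]
orientation: [0.0, 0.665, 0.747, 0.0]
wrist_force: [-0.3, 0.1, -0.6]
finger_gap: 0.0854
grip_force: 0.0
```

```bash
python3 - <<'E'
from h import *
from workcell import env
s,c=wristcam(env)
pickle.dump((s,c),open("w4.pkl","wb"));print(s["clock"],s["tcp_pos"],s["finger_gap"])
h=cv2.cvtColor(c["color"],cv2.COLOR_RGB2HSV);m=cv2.inRange(h,(100,120,60),(125,255,255));k,l,st,ce=cv2.connectedComponentsWithStats(m)
for i in range(1,k):
    if st[i,4]>150: print(st[i],ce[i].round(1),onz(c,*ce[i],.107).round(4))
sd=env.read_camera("side");h=cv2.cvtColor(sd["color"],cv2.COLOR_RGB2HSV);m=cv2.inRange(h,(100,120,60),(125,255,255));k,l,st,ce=cv2.connectedComponentsWithStats(m)
for i in range(1,k):
    if st[i,4]>100 and ce[i][0]>245: print("side",st[i],ce[i].round(1),onz(sd,*ce[i],.107).round(4))
E
```

```text
9.9 [0.4702 0.2623 0.2469] 0.08541739074631774
[ 250   80   43   44 1468] [270.9 101.6] [0.4769 0.3403 0.107 ]
[383 203  47  68 772] [401.  234.2] [0.6346 0.2209 0.107 ]
side [285 282  21  20 324] [294.6 291.2] [0.4762 0.3371 0.107 ]
```

Request:
carry_out([
  {"delta_rot":[0,0,0],"travel":[-0.09,-1,0.5],"fingers":-1},
  {"delta_rot":[0,0,0],"travel":[-0.09,-1,0.5],"fingers":-1},
  {"delta_rot":[0,0,0],"travel":[-0.09,-1,0.1],"fingers":-1},
  {"delta_rot":[0,0,0],"travel":[-0.09,-1,0],"fingers":-1},
  {"delta_rot":[0,0,0],"travel":[-0.09,-1,0],"fingers":-1},
])

```text
clock: 10.62
tcp_pos: [0.4591, 0.1377, 0.2728]
orientation: [-0.0, 0.665, 0.747, 0.0]
wrist_force: [0.3, -0.8, -0.0]
finger_gap: 0.0852
grip_force: 0.0
```

Request:
carry_out([
  {"delta_rot":[0,0,0],"travel":[-0.09,-1,0],"fingers":-1},
  {"delta_rot":[0,0,0],"travel":[-0.09,-1,0],"fingers":-1},
  {"delta_rot":[0,0,0],"travel":[-0.09,-1,0],"fingers":-1},
  {"delta_rot":[0,0,0],"travel":[-0.09,-1,0],"fingers":-1},
  {"delta_rot":[0,0,0],"travel":[-0.09,-1,0],"fingers":-1},
])

```text
clock: 11.25
tcp_pos: [0.4479, 0.0126, 0.2727]
orientation: [-0.0, 0.665, 0.747, 0.0]
wrist_force: [0.4, -0.2, 0.5]
finger_gap: 0.0852
grip_force: 0.0
```

Request:
carry_out([
  {"delta_rot":[0,0,0],"travel":[-0.09,-1,0],"fingers":-1},
  {"delta_rot":[0,0,0],"travel":[-0.09,-1,0],"fingers":-1},
  {"delta_rot":[0,0,0],"travel":[-0.09,-1,0],"fingers":-1},
  {"delta_rot":[0,0,0],"travel":[-0.09,-1,0],"fingers":-1},
  {"delta_rot":[0,0,0],"travel":[-0.09,-1,0],"fingers":-1},
])

```text
clock: 11.88
tcp_pos: [0.4368, -0.1125, 0.2727]
orientation: [-0.0, 0.665, 0.747, 0.0]
wrist_force: [1.0, -0.2, -0.6]
finger_gap: 0.0854
grip_force: 0.0
```

Request:
carry_out([
  {"delta_rot":[0,0,0],"travel":[-0.09,-1,0],"fingers":-1},
  {"delta_rot":[0,0,0],"travel":[-0.09,-1,0],"fingers":-1},
  {"delta_rot":[0,0,0],"travel":[-0.09,-1,0],"fingers":-1},
  {"delta_rot":[0,0,0],"travel":[-0.09,-1,0],"fingers":-1},
  {"delta_rot":[0,0,0],"travel":[-0.09,-1,0],"fingers":-1},
])

```text
clock: 12.5
tcp_pos: [0.4256, -0.2376, 0.2727]
orientation: [-0.0, 0.665, 0.747, 0.0]
wrist_force: [0.6, 0.3, 0.2]
finger_gap: 0.0853
grip_force: 0.0
```

Request:
carry_out([
  {"delta_rot":[0,0,0],"travel":[-0.09,-1,0],"fingers":-1},
  {"delta_rot":[0,0,0],"travel":[-0.09,-1,0],"fingers":-1},
  {"delta_rot":[0,0,0],"travel":[-0.09,-0.5,0],"fingers":-1},
  {"delta_rot":[0,0,0],"travel":[0,0,0],"fingers":-1},
])

```text
clock: 13.0
tcp_pos: [0.4186, -0.2998, 0.2726]
orientation: [-0.0, 0.665, 0.747, 0.0]
wrist_force: [0.3, -0.1, -0.2]
finger_gap: 0.0857
grip_force: 0.0
```

```bash
python3 - <<'E'
from h import *
from workcell import env
s,c=wristcam(env)
pickle.dump((s,c),open("w5.pkl","wb"));print(s["clock"],s["tcp_pos"],s["orientation"],s["joint_pos"])
h=cv2.cvtColor(c["color"],cv2.COLOR_RGB2HSV);m=cv2.inRange(h,(100,120,60),(125,255,255));k,l,st,ce=cv2.connectedComponentsWithStats(m)
for i in range(1,k):
    if st[i,4]>150: print(st[i],ce[i].round(1),onz(c,*ce[i],.103).round(4),onz(c,*ce[i],.114).round(4),onz(c,*ce[i],.135).round(4))
cv2.imwrite("pics/w5.png",c["color"][:,:,::-1])
E
```

```text
13.0 [ 0.4186 -0.2998  0.2726] [-0.0004  0.6653  0.7466  0.0002] [-0.7777  0.1876 -0.0183  1.3657  0.0004  0.678 ]
[ 228   96   52   54 2115] [253.4 122.4] [ 0.4111 -0.244   0.103 ] [ 0.411  -0.2435  0.114 ] [ 0.4109 -0.2425  0.135 ]
[ 231  215   37   38 1077] [248.7 233.6] [ 0.4203 -0.373   0.103 ] [ 0.4199 -0.368   0.114 ] [ 0.4192 -0.3583  0.135 ]
[424 239  18  26 188] [430.6 250.8] [ 0.6422 -0.3702  0.103 ] [ 0.6339 -0.3653  0.114 ] [ 0.6183 -0.3558  0.135 ]
[402 262  20  19 153] [413.  271.5] [ 0.6287 -0.4005  0.103 ] [ 0.6209 -0.3945  0.114 ] [ 0.6061 -0.3829  0.135 ]
```

View pics/w5.png

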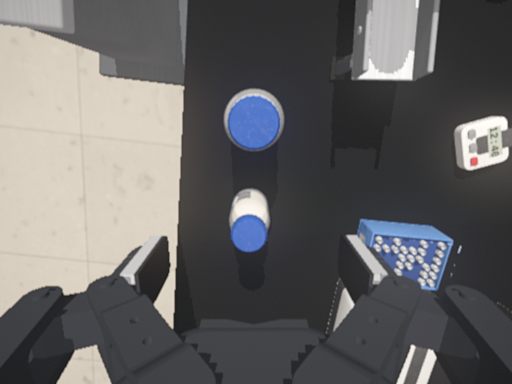

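The picture shows the big bottle's cap at (253,122), the new bottle's cap at (249,233), and the tip box well to the right at (404,255). The new bottle is at about (0.419, -0.371).

Request:
carry_out([
  {"delta_rot":[0,0,0],"travel":[0,-0.95,-0.6],"fingers":-1},
  {"delta_rot":[0,0,0],"travel":[0,-0.95,-0.6],"fingers":-1},
  {"delta_rot":[0,0,0],"travel":[0,-0.95,-0.6],"fingers":-1},
  {"delta_rot":[0,0,0],"travel":[0,0,-0.9],"fingers":-1},
  {"delta_rot":[0,0,0],"travel":[0,0,-1],"fingers":-1},
])

```text
clock: 13.68
tcp_pos: [0.4182, -0.3723, 0.1787]
orientation: [-0.0, 0.665, 0.746, 0.0]
wrist_force: [-0.2, 0.6, -0.9]
finger_gap: 0.0855
grip_force: 0.0
```

Request:
carry_out([
  {"delta_rot":[0,0,0],"travel":[0,0,-1],"fingers":-1},
  {"delta_rot":[0,0,0],"travel":[0,0,-1],"fingers":-1},
  {"delta_rot":[0,0,0],"travel":[0,0,-1],"fingers":-1},
  {"delta_rot":[0,0,0],"travel":[0,0,-0.5],"fingers":-1},
  {"delta_rot":[0,0,0],"travel":[0,0,0],"fingers":-1},
])

```text
clock: 14.3
tcp_pos: [0.4179, -0.3707, 0.0917]
orientation: [-0.001, 0.665, 0.747, 0.0]
wrist_force: [-0.2, -0.7, 0.6]
finger_gap: 0.0855
grip_force: 0.0
```

Request:
carry_out([
  {"delta_rot":[0,0,0],"travel":[0,0,0],"fingers":1},
  {"delta_rot":[0,0,0],"travel":[0,0,0],"fingers":1},
  {"delta_rot":[0,0,0],"travel":[0,0,0],"fingers":1},
  {"delta_rot":[0,0,0],"travel":[0,0,0],"fingers":1},
  {"delta_rot":[0,0,0],"travel":[0,0,0],"fingers":1},
])

```text
clock: 14.92
tcp_pos: [0.4193, -0.3714, 0.0943]
orientation: [0.001, 0.665, 0.747, -0.0]
wrist_force: [0.3, 0.7, 5.1]
finger_gap: 0.0405
grip_force: 40.5
```

Request:
carry_out([
  {"delta_rot":[0,0,0],"travel":[0,0,0.6],"fingers":1},
  {"delta_rot":[0,0,0],"travel":[0,0,1],"fingers":1},
  {"delta_rot":[0,0,0],"travel":[0,0,1],"fingers":1},
  {"delta_rot":[0,0,0],"travel":[0,0,1],"fingers":1},
  {"delta_rot":[0,0,0],"travel":[0,0,1],"fingers":1},
])

```text
clock: 15.55
tcp_pos: [0.4181, -0.3703, 0.2089]
orientation: [-0.001, 0.665, 0.747, 0.0]
wrist_force: [0.0, -1.0, -3.3]
finger_gap: 0.0404
grip_force: 41.0
```

Request:
carry_out([
  {"delta_rot":[0,0,0],"travel":[0,0,1],"fingers":1},
  {"delta_rot":[0,0,0],"travel":[0,0,1],"fingers":1},
  {"delta_rot":[0,0,0],"travel":[0.46,0.98,0.18],"fingers":1},
  {"delta_rot":[0,0,0],"travel":[0.46,0.98,0.18],"fingers":1},
  {"delta_rot":[0,0,0],"travel":[0.46,0.98,0.18],"fingers":1},
])

```text
clock: 16.18
tcp_pos: [0.4528, -0.2962, 0.2718]
orientation: [-0.001, 0.665, 0.747, 0.0]
wrist_force: [0.6, -0.4, -3.4]
finger_gap: 0.0403
grip_force: 41.2
```

Request:
carry_out([
  {"delta_rot":[0,0,0],"travel":[0.46,0.98,0.18],"fingers":1},
  {"delta_rot":[0,0,0],"travel":[0.46,0.98,0.18],"fingers":1},
  {"delta_rot":[0,0,0],"travel":[0.46,0.98,0.18],"fingers":1},
  {"delta_rot":[0,0,0],"travel":[0.46,0.98,0.1],"fingers":1},
  {"delta_rot":[0,0,0],"travel":[0.46,0.98,0.1],"fingers":1},
])

```text
clock: 16.8
tcp_pos: [0.5103, -0.1737, 0.2903]
orientation: [-0.001, 0.665, 0.747, -0.0]
wrist_force: [-0.2, 0.3, -3.9]
finger_gap: 0.0403
grip_force: 41.2
```

Request:
carry_out([
  {"delta_rot":[-0.7,-0.08,0],"travel":[0.46,0.98,0.1],"fingers":1},
  {"delta_rot":[-0.7,-0.08,0],"travel":[0.46,0.98,0.1],"fingers":1},
  {"delta_rot":[0,0,0],"travel":[0.46,0.98,0],"fingers":1},
  {"delta_rot":[0,0,0],"travel":[0,0,0],"fingers":1},
])

```text
clock: 17.3
tcp_pos: [0.545, -0.0993, 0.295]
orientation: [0.052, 0.662, 0.746, -0.047]
wrist_force: [-1.1, -0.3, -2.2]
finger_gap: 0.0401
grip_force: 41.2
```

```bash
python3 - <<'E'
from h import *
from workcell import env
s,c=wristcam(env)
pickle.dump((s,c),open("w6.pkl","wb"));print(s["clock"],s["tcp_pos"],s["orientation"],s["wrist_force"])
cv2.imwrite("pics/w6.png",cv2.resize(c["color"][:,:,::-1],(768,576)))
E
```

```text
17.3 [ 0.545  -0.0993  0.295 ] [ 0.0519  0.662   0.7462 -0.0469] [-1.1481 -0.2883 -2.1908]
```

View pics/w6.png

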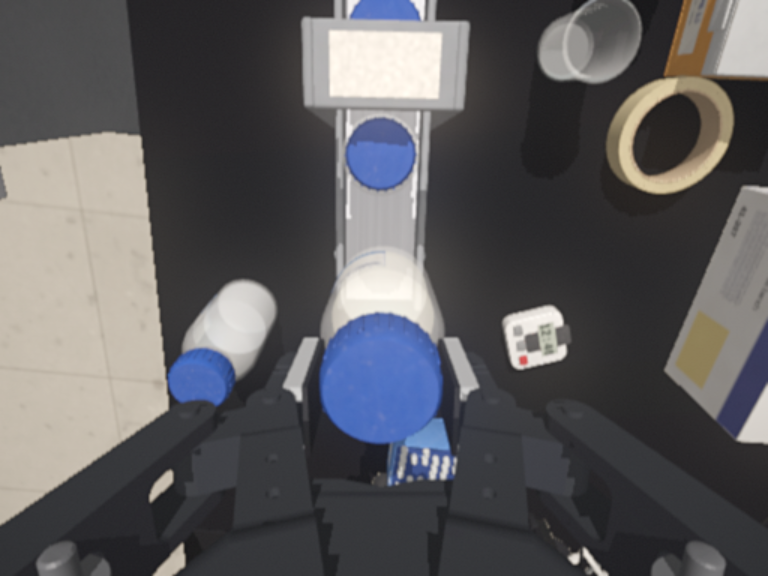

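The picture shows the held cap at (381,378), with the lane running up behind it: rails at columns 335 and 426 near row 250, the third cap at (381,153) and the bridge centred at column 386. I'll measure the rails in the tool frame.

```bash
cat >> h.py <<'E'
def rails(c,s,rows,floor=True):
    g=cv2.cvtColor(c["color"],cv2.COLOR_RGB2GRAY).astype(int);T=c["hand_eye"];out=[]
    for r in rows:
        b=np.nonzero(g[r,200:310]>75)[0]+200
        res=[]
        for u in(b.min()-.5,b.max()+.5):
            d=T[:3,:3]@np.array([(u-c["cx"])/c["fx"],-(r-c["cy"])/c["fy"],-1]);res.append((d,T[:3,3]))
        out.append((r,b.min(),b.max(),res))
    return out
E
python3 - <<'E'
from h import *
s,c=pickle.load(open("w6.pkl","rb"))
for r,a,b,res in rails(c,s,[82,90,100,110,120,130,140,150,158,164]):
    p=[o+d*(.198-o[2])/d[2] for d,o in res];print(r,a,b,p[0].round(4),p[1].round(4),((p[0]+p[1])/2).round(4),"w",np.linalg.norm(p[0]-p[1]).round(4))
for u,v in((303,105),(470,107),(303,18),(470,20)):
    o=c["hand_eye"][:3,3];d=c["hand_eye"][:3,:3]@np.array([(u/1.5-c["cx"])/c["fx"],-(v/1.5-c["cy"])/c["fy"],-1]);print("br",(o+d*(.228-.136-o[2])/d[2]).round(4))
h=cv2.cvtColor(c["color"],cv2.COLOR_RGB2HSV);m=cv2.inRange(h,(100,120,60),(125,255,255));k,l,st,ce=cv2.connectedComponentsWithStats(m)
o=c["hand_eye"][:3,3]
for i in range(1,k):
    if st[i,4]>150:
        d=c["hand_eye"][:3,:3]@np.array([(ce[i][0]-c["cx"])/c["fx"],-(ce[i][1]-c["cy"])/c["fy"],-1]);print(st[i],ce[i].round(1),"caphgt",(o+d*(.228-.11-o[2])/d[2]).round(4),"held",(o+d*(-.02-o[2])/d[2]).round(4))
s5,c5=pickle.load(open("w5.pkl","rb"));print("back floor edge",[onz(c5,u,v,.074) for u,v in((354,79),(411,80))],"railtop",[onz(c5,u,v,.104) for u,v in((354,79),(411,80))])
E
```

```text
82 218 295 [ 0.0991 -0.0414  0.198 ] [0.0991 0.0462 0.198 ] [0.0991 0.0024 0.198 ] w 0.0876
90 223 286 [ 0.0906 -0.036   0.198 ] [0.0906 0.0364 0.198 ] [0.0906 0.0002 0.198 ] w 0.0724
100 223 286 [ 0.0798 -0.0363  0.198 ] [0.0798 0.0367 0.198 ] [0.0798 0.0002 0.198 ] w 0.0731
110 224 285 [ 0.0688 -0.0355  0.198 ] [0.0688 0.0359 0.198 ] [0.0688 0.0002 0.198 ] w 0.0714
120 223 285 [ 0.0576 -0.037   0.198 ] [0.0576 0.0363 0.198 ] [ 0.0576 -0.0003  0.198 ] w 0.0733
130 224 284 [ 0.0462 -0.0362  0.198 ] [0.0462 0.0355 0.198 ] [ 0.0462 -0.0003  0.198 ] w 0.0716
140 223 284 [ 0.0345 -0.0377  0.198 ] [0.0345 0.0358 0.198 ] [ 0.0345 -0.0009  0.198 ] w 0.0735
150 223 283 [ 0.0227 -0.038   0.198 ] [0.0227 0.035  0.198 ] [ 0.0227 -0.0015  0.198 ] w 0.073
158 224 283 [ 0.013  -0.0371  0.198 ] [0.013  0.0352 0.198 ] [ 0.013  -0.0009  0.198 ] w 0.0724
164 223 283 [ 0.0057 -0.0385  0.198 ] [0.0057 0.0355 0.198 ] [ 0.0057 -0.0015  0.198 ] w 0.074
br [ 0.099  -0.0403  0.092 ]
br [0.098  0.0449 0.092 ]
br [ 0.1381 -0.0384  0.092 ]
br [0.1373 0.0426 0.092 ]
[234   0  45  13 489] [256.7   6. ] caphgt [0.1498 0.0017 0.118 ] held [ 0.108   0.0002 -0.02  ]
[ 231   93   46   33 1164] [253.1 108. ] caphgt [ 0.071  -0.0013  0.118 ] held [ 0.0711 -0.0011 -0.02  ]
[ 213  209   83  114 5840] [253.8 253.8] caphgt [-0.0716 -0.0006  0.118 ] held [ 0.0041 -0.0008 -0.02  ]
[ 112  233   45   38 1311] [133.8 251.1] caphgt [-0.0686 -0.1224  0.118 ] held [ 0.0056 -0.0579 -0.02  ]
back floor edge [array([ 0.5179, -0.1853,  0.074 ]), array([ 0.5817, -0.1789,  0.074 ])] railtop [array([ 0.5083, -0.1892,  0.104 ]), array([ 0.5665, -0.1834,  0.104 ])]
```

Request:
carry_out([
  {"delta_rot":[0,0,0],"travel":[-0.02,-0.14,-0.99],"fingers":1},
  {"delta_rot":[0,0,0],"travel":[0.02,-0.14,-0.99],"fingers":1},
  {"delta_rot":[0,0,0],"travel":[0.02,-0.14,-0.99],"fingers":1},
  {"delta_rot":[0,0,0],"travel":[0.01,-0.1,-0.7],"fingers":1},
  {"delta_rot":[0,0,0],"travel":[0,0,0],"fingers":1},
])

```text
clock: 17.98
tcp_pos: [0.544, -0.115, 0.2017]
orientation: [0.051, 0.664, 0.745, -0.048]
wrist_force: [-1.1, -0.7, -2.7]
finger_gap: 0.0401
grip_force: 41.2
```

```bash
python3 - <<'E'
from h import *
from workcell import env
s,c=wristcam(env);pickle.dump((s,c),open("w7.pkl","wb"));print(s["clock"],s["tcp_pos"],s["orientation"])
n=np.array([-.017,.138,.990]);H=(s["tcp_pos"][2]-.0676)/.99;print("H",H)
for r,a,b,res in rails(c,s,[80,90,100,110,120,130,140,150,160,170]):
    p=[o+d*(H-.03-o[2])/d[2] for d,o in res];print(r,a,b,((p[0]+p[1])/2).round(4),"w",np.linalg.norm(p[0]-p[1]).round(4))
cv2.imwrite("pics/w7.png",cv2.resize(c["color"][:,:,::-1],(768,576)))
E
```

```text
17.975 [ 0.544  -0.115   0.2017] [ 0.0506  0.6639  0.7446 -0.0479]
H 0.13547546281271608
80 215 302 [0.093  0.0031 0.1055] w 0.0718
90 215 301 [0.0853 0.0028 0.1055] w 0.0716
100 215 301 [0.0774 0.0028 0.1055] w 0.0723
110 216 300 [0.0694 0.0028 0.1055] w 0.0713
120 216 300 [0.0613 0.0029 0.1055] w 0.072
130 216 299 [0.0529 0.0025 0.1055] w 0.0718
140 216 298 [0.0445 0.0021 0.1055] w 0.0716
150 216 298 [0.0358 0.0021 0.1055] w 0.0723
160 216 297 [0.027  0.0017 0.1055] w 0.0721
170 216 297 [0.0181 0.0017 0.1055] w 0.0728
```

View pics/w7.png

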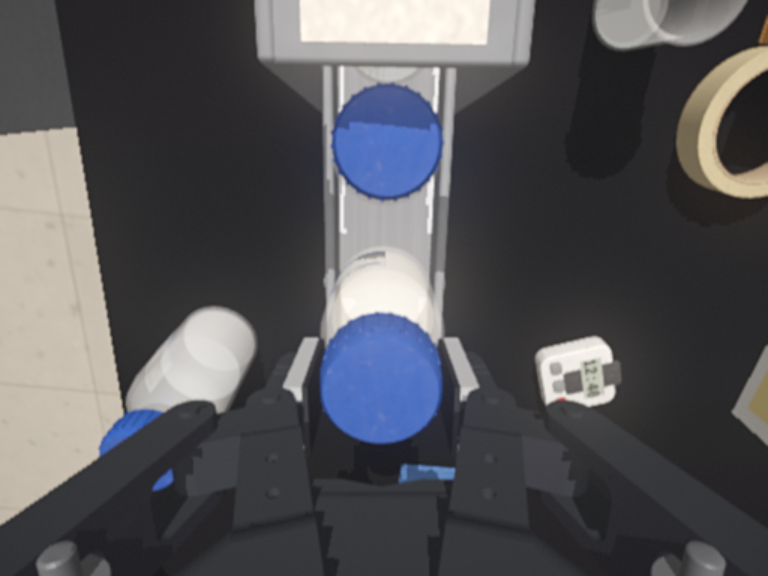

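The view shows the rails centred about 1.5 mm to the right of the held bottle, and the third bottle clear ahead at (388,140). I'll shift +2 mm in x and lower.

Request:
carry_out([
  {"delta_rot":[0,0,0],"travel":[0.08,0,0],"fingers":1},
  {"delta_rot":[0,0,0],"travel":[0.01,-0.07,-0.49],"fingers":1},
  {"delta_rot":[0,0,0],"travel":[0.01,-0.07,-0.5],"fingers":1},
  {"delta_rot":[0,0,0],"travel":[0,0,0],"fingers":1},
])

```text
clock: 18.52
tcp_pos: [0.5474, -0.1176, 0.1771]
orientation: [0.051, 0.663, 0.745, -0.047]
wrist_force: [-0.1, -0.5, -4.1]
finger_gap: 0.0403
grip_force: 43.9
```

Request:
carry_out([
  {"delta_rot":[0,0,0],"travel":[0.01,-0.05,-0.36],"fingers":1},
  {"delta_rot":[0,0,0],"travel":[0,0,0],"fingers":1},
])

```text
clock: 18.77
tcp_pos: [0.5482, -0.1189, 0.1685]
orientation: [0.052, 0.663, 0.745, -0.047]
wrist_force: [-0.3, 0.4, -3.2]
finger_gap: 0.0402
grip_force: 43.9
```

```bash
python3 - <<'E'
from h import *
from workcell import env
s,c=wristcam(env);pickle.dump((s,c),open("w8.pkl","wb"));print(s["clock"],s["tcp_pos"],s["orientation"],s["wrist_force"])
H=(s["tcp_pos"][2]-.0676)/.99;print("H",H)
for r,a,b,res in rails(c,s,[110,120,130,140,150,160]):
    p=[o+d*(H-.03-o[2])/d[2] for d,o in res];print(r,a,b,((p[0]+p[1])/2).round(4),"w",np.linalg.norm(p[0]-p[1]).round(4))
E
```

```text
18.775 [ 0.5482 -0.1189  0.1685] [ 0.0518  0.6633  0.7451 -0.0471] [-0.2725  0.4414 -3.1671]
H 0.1019146863324454
110 204 302 [ 0.0696 -0.0013  0.0719] w 0.0718
120 204 302 [ 0.0626 -0.0013  0.0719] w 0.0724
130 204 301 [ 0.0554 -0.0017  0.0719] w 0.0724
140 205 300 [ 0.0481 -0.0017  0.0719] w 0.0716
150 205 300 [ 0.0406 -0.0017  0.0719] w 0.0723
160 205 299 [ 0.033  -0.0021  0.0719] w 0.0722
```

Request:
carry_out([
  {"delta_rot":[0,0,0],"travel":[-0.08,0,0],"fingers":1},
  {"delta_rot":[0,0,0],"travel":[0,-0.02,-0.16],"fingers":1},
  {"delta_rot":[0,0,0],"travel":[0,0,0],"fingers":1},
])

```text
clock: 19.2
tcp_pos: [0.5465, -0.1195, 0.1653]
orientation: [0.052, 0.663, 0.745, -0.047]
wrist_force: [-0.5, 0.5, -2.6]
finger_gap: 0.0399
grip_force: 43.9
```

Request:
carry_out([
  {"delta_rot":[0,0,0],"travel":[0,-0.01,-0.1],"fingers":1},
  {"delta_rot":[0,0,0],"travel":[0,0,0],"fingers":1},
])

```text
clock: 19.45
tcp_pos: [0.5465, -0.1198, 0.1629]
orientation: [0.052, 0.663, 0.745, -0.047]
wrist_force: [-0.7, 0.3, -2.3]
finger_gap: 0.04
grip_force: 43.9
```

Request:
carry_out([
  {"delta_rot":[0,0,0],"travel":[0,-0.01,-0.08],"fingers":1},
  {"delta_rot":[0,0,0],"travel":[0,0,0],"fingers":1},
])

```text
clock: 19.7
tcp_pos: [0.5467, -0.1201, 0.1612]
orientation: [0.053, 0.663, 0.745, -0.047]
wrist_force: [0.1, 0.1, -2.1]
finger_gap: 0.0398
grip_force: 44.0
```

Request:
carry_out([
  {"delta_rot":[0,0,0],"travel":[0,-0.01,-0.08],"fingers":1},
  {"delta_rot":[0,0,0],"travel":[0,0,0],"fingers":1},
])

```text
clock: 19.95
tcp_pos: [0.547, -0.1203, 0.161]
orientation: [0.054, 0.663, 0.745, -0.047]
wrist_force: [-3.0, 3.1, 8.1]
finger_gap: 0.04
grip_force: 45.0
```

Request:
carry_out([
  {"delta_rot":[0,0,0],"travel":[0,-0.01,-0.08],"fingers":1},
  {"delta_rot":[0,0,0],"travel":[0,0,0],"fingers":1},
])

```text
clock: 20.2
tcp_pos: [0.5473, -0.1205, 0.161]
orientation: [0.054, 0.663, 0.745, -0.046]
wrist_force: [-5.7, 4.5, 19.7]
finger_gap: 0.04
grip_force: 46.0
```

Request:
carry_out([
  {"delta_rot":[0,0,0],"travel":[-0.02,0,0.14],"fingers":1},
  {"delta_rot":[0,0,0],"travel":[0,0,0],"fingers":-1},
  {"delta_rot":[0,0,0],"travel":[0,0,0],"fingers":-1},
  {"delta_rot":[0,0,0],"travel":[0,0,0],"fingers":-1},
  {"delta_rot":[0,0,0],"travel":[-0.01,0.06,0.4],"fingers":-1},
])

```text
clock: 20.82
tcp_pos: [0.5452, -0.119, 0.1699]
orientation: [0.052, 0.663, 0.745, -0.047]
wrist_force: [0.2, 0.6, -0.5]
finger_gap: 0.0851
grip_force: 0.0
```

Request:
carry_out([
  {"delta_rot":[0,0,0],"travel":[-0.02,0.14,0.99],"fingers":-1},
  {"delta_rot":[0,0,0],"travel":[-0.02,0.14,0.99],"fingers":-1},
  {"delta_rot":[0,0,0],"travel":[-0.02,0.14,0.99],"fingers":-1},
  {"delta_rot":[0,0,0],"travel":[0,0,0],"fingers":1},
])

```text
clock: 21.32
tcp_pos: [0.5457, -0.1087, 0.2476]
orientation: [0.055, 0.663, 0.745, -0.046]
wrist_force: [-0.0, 0.2, 1.0]
finger_gap: 0.0697
grip_force: 0.0
```

```bash
python3 - <<'E'
from h import *
from workcell import env
s,c=wristcam(env);pickle.dump((s,c),open("w9.pkl","wb"));print(s["clock"],s["tcp_pos"],s["orientation"],s["joint_pos"])
h=cv2.cvtColor(c["color"],cv2.COLOR_RGB2HSV);m=cv2.inRange(h,(100,120,60),(125,255,255));k,l,st,ce=cv2.connectedComponentsWithStats(m)
for i in range(1,k):
    if st[i,4]>150: print(st[i],ce[i].round(1),onz(c,*ce[i],.175).round(4))
E
```

```text
21.325 [ 0.5457 -0.1087  0.2476] [ 0.0547  0.6632  0.745  -0.0458] [-0.2702  0.2328 -0.0301  1.2497 -0.1306  1.1807]
[ 225   76   57   50 2123] [252.4 100.9] [ 0.5367 -0.0433  0.175 ]
[ 229  173   52   54 2192] [254.7 199.4] [ 0.5471 -0.1179  0.175 ]
[  91  249   48   37 1144] [111.8 265.6] [ 0.4289 -0.1973  0.175 ]
[275 298  12  22 153] [280.5 308.9] [ 0.5857 -0.232   0.175 ]
```

Request:
carry_out([
  {"delta_rot":[0.99,0.11,0],"travel":[0.05,-0.55,0],"fingers":1},
  {"delta_rot":[0.99,0.11,0],"travel":[0.05,-0.55,0],"fingers":1},
  {"delta_rot":[0.99,0.11,0],"travel":[0.05,-0.55,0],"fingers":1},
  {"delta_rot":[0.99,0.11,0],"travel":[0.05,-0.55,0],"fingers":1},
  {"delta_rot":[0.99,0.11,0],"travel":[0.05,-0.55,0],"fingers":1},
])

```text
clock: 22.0
tcp_pos: [0.5503, -0.1778, 0.2439]
orientation: [-0.133, 0.654, 0.735, 0.12]
wrist_force: [0.5, 0.3, 0.6]
finger_gap: 0.0002
grip_force: 0.0
```

Request:
carry_out([
  {"delta_rot":[0.99,0.11,0],"travel":[0.05,-0.55,0],"fingers":1},
  {"delta_rot":[0.99,0.11,0],"travel":[0.05,-0.55,0],"fingers":1},
  {"delta_rot":[0,0,0],"travel":[0,0,0],"fingers":1},
])

```text
clock: 22.38
tcp_pos: [0.5524, -0.2071, 0.2404]
orientation: [-0.207, 0.641, 0.716, 0.184]
wrist_force: [0.9, -1.0, -0.6]
finger_gap: -0.0001
grip_force: 0.0
```

```bash
python3 - <<'E'
from h import *
from workcell import env
s=env.get_state();q=s["orientation"];M=R.from_quat([q[1],q[2],q[3],q[0]]).as_matrix()
print(s["clock"],s["tcp_pos"],s["joint_pos"],s["finger_gap"],M[:,2],M[:,1])
ex=np.array([.095,-.985,.139]);ex/=np.linalg.norm(ex);ey=np.cross([0,0,1],ex);ey/=np.linalg.norm(ey);ez=np.cross(ex,ey);o=np.array([.5486,-.1333,.068])-.27*ex
print("lane",(np.array([ex,ey,ez])@(s["tcp_pos"]-o)),"tilt",np.degrees(np.arccos(-M[:,2]@ez)))
open("h.py","a").write(f"""
ex=np.array({ex.tolist()});ey=np.array({ey.tolist()});ez=np.array({ez.tolist()});o0=np.array({o.tolist()});LM=np.array([ex,ey,ez])
def tolane(p): return LM@(np.asarray(p)-o0)
""")
E
```

```text
22.375 [ 0.5524 -0.2071  0.2404] [-0.6884  0.6605  0.4772  1.812   0.3786  0.6891] -0.0001302102934906406 [-0.0608  0.5286 -0.8467] [ 0.9938  0.1111 -0.002 ]
lane [ 0.3671 -0.0033  0.1605] tilt 40.13928217336907
```

Request:
carry_out([
  {"delta_rot":[0,0,0],"travel":[0.01,0.12,-1],"fingers":1},
  {"delta_rot":[0,0,0],"travel":[0.01,0.12,-1],"fingers":1},
  {"delta_rot":[0,0,0],"travel":[0.01,0.12,-1],"fingers":1},
  {"delta_rot":[0,0,0],"travel":[0.01,0.12,-1],"fingers":1},
  {"delta_rot":[0,0,0],"travel":[0.01,0.12,-0.95],"fingers":1},
])

```text
clock: 23.0
tcp_pos: [0.5542, -0.1886, 0.1205]
orientation: [-0.204, 0.639, 0.719, 0.183]
wrist_force: [0.3, -0.2, 0.7]
finger_gap: -0.0003
grip_force: 0.0
```

Request:
carry_out([
  {"delta_rot":[0,0,0],"travel":[0,0,0],"fingers":1},
])

```text
clock: 23.12
tcp_pos: [0.5533, -0.188, 0.1198]
orientation: [-0.206, 0.639, 0.718, 0.183]
wrist_force: [0.5, 0.2, 0.4]
finger_gap: 0.0001
grip_force: 0.0
```

```bash
python3 - <<'E'
from h import *
from workcell import env
s=env.get_state();print(s["clock"],s["tcp_pos"],tolane(s["tcp_pos"]),s["wrist_force"])
E
```

```text
23.125 [ 0.5533 -0.188   0.1198] [ 0.3315 -0.0006  0.0437] [0.5081 0.1961 0.3894]
```

Request:
carry_out([
  {"delta_rot":[0,0,0],"travel":[0,-0.04,-0.28],"fingers":1},
  {"delta_rot":[0,0,0],"travel":[-0.03,0.32,-0.045],"fingers":1},
  {"delta_rot":[0,0,0],"travel":[-0.03,0.32,-0.045],"fingers":1},
  {"delta_rot":[0,0,0],"travel":[-0.03,0.32,-0.045],"fingers":1},
  {"delta_rot":[0,0,0],"travel":[-0.02,0.2,-0.03],"fingers":1},
])

```text
clock: 23.75
tcp_pos: [0.5516, -0.1613, 0.1103]
orientation: [-0.204, 0.639, 0.718, 0.184]
wrist_force: [-0.3, -1.4, 2.0]
finger_gap: 0.0003
grip_force: 1.0
```

Request:
carry_out([
  {"delta_rot":[0,0,0],"travel":[-0.02,0.2,-0.028],"fingers":1},
  {"delta_rot":[0,0,0],"travel":[-0.02,0.2,-0.028],"fingers":1},
  {"delta_rot":[0,0,0],"travel":[-0.02,0.2,-0.028],"fingers":1},
  {"delta_rot":[0,0,0],"travel":[-0.02,0.2,-0.028],"fingers":1},
])

```text
clock: 24.25
tcp_pos: [0.5496, -0.1416, 0.1071]
orientation: [-0.204, 0.639, 0.718, 0.184]
wrist_force: [0.0, -0.9, 1.4]
finger_gap: -0.0002
grip_force: 1.0
```

```bash
cat > chk.py <<'E'
from h import *
from workcell import env
s,c=wristcam(env);f=s["wrist_force"];print(s["clock"],s["tcp_pos"],tolane(s["tcp_pos"]),"F lane",LM@f)
h=cv2.cvtColor(c["color"],cv2.COLOR_RGB2HSV);m=cv2.inRange(h,(100,120,60),(125,255,255));k,l,st,ce=cv2.connectedComponentsWithStats(m)
for i in range(1,k):
    if st[i,4]>150:
        o,d=ray(c,*ce[i]);a=tolane(o);b=LM@d;p=a+b*(.107-a[2])/b[2]
        if abs(p[1])<.03: print(st[i],"lane cap",p)
E
python3 chk.py
```

```text
24.25 [ 0.5496 -0.1416  0.1071] [0.2838 0.0002 0.0376] F lane [ 1.1225 -0.06    1.2956]
[  202     0   119   165 14737] lane cap [ 0.2374 -0.0003  0.107 ]
```

Request:
carry_out([
  {"delta_rot":[0,0,0],"travel":[-0.02,0.2,-0.028],"fingers":1},
  {"delta_rot":[0,0,0],"travel":[-0.02,0.2,-0.028],"fingers":1},
  {"delta_rot":[0,0,0],"travel":[-0.02,0.2,-0.028],"fingers":1},
  {"delta_rot":[0,0,0],"travel":[-0.02,0.2,-0.028],"fingers":1},
  {"delta_rot":[0,0,0],"travel":[-0.02,0.2,-0.028],"fingers":1},
])

```text
clock: 24.92
tcp_pos: [0.5462, -0.1182, 0.104]
orientation: [-0.203, 0.64, 0.718, 0.182]
wrist_force: [-6.1, -9.5, 7.8]
finger_gap: -0.0001
grip_force: 5.2
```

Request:
carry_out([
  {"delta_rot":[0,0,0],"travel":[-0.02,0.2,-0.028],"fingers":1},
  {"delta_rot":[0,0,0],"travel":[-0.02,0.2,-0.028],"fingers":1},
  {"delta_rot":[0,0,0],"travel":[-0.02,0.2,-0.028],"fingers":1},
  {"delta_rot":[0,0,0],"travel":[-0.02,0.2,-0.028],"fingers":1},
  {"delta_rot":[0,0,0],"travel":[-0.02,0.2,-0.028],"fingers":1},
])

```text
clock: 25.55
tcp_pos: [0.5437, -0.0932, 0.1006]
orientation: [-0.203, 0.64, 0.718, 0.182]
wrist_force: [-4.3, -8.3, 6.7]
finger_gap: 0.0
grip_force: 5.1
```

```bash
python3 chk.py
```

```text
25.55 [ 0.5437 -0.0932  0.1006] [ 0.2346 -0.001   0.0379] F lane [ 8.7038 -5.0508  5.5917]
[  210     0   125   165 15153] lane cap [0.1868 0.003  0.107 ]
```

Request:
carry_out([
  {"delta_rot":[0,0,0],"travel":[0.02,-0.2,0.03],"fingers":1},
  {"delta_rot":[0,0,0],"travel":[0.16,0.02,0],"fingers":1},
  {"delta_rot":[0,0,0],"travel":[-0.02,0.2,-0.028],"fingers":1},
  {"delta_rot":[0,0,0],"travel":[-0.01,0.12,-0.017],"fingers":1},
])

```text
clock: 26.1
tcp_pos: [0.5487, -0.0885, 0.0997]
orientation: [-0.203, 0.639, 0.718, 0.184]
wrist_force: [0.2, -4.5, 1.5]
finger_gap: -0.0001
grip_force: 2.0
```

Request:
carry_out([
  {"delta_rot":[0,0,0],"travel":[-0.01,0.12,-0.017],"fingers":1},
  {"delta_rot":[0,0,0],"travel":[-0.01,0.12,-0.017],"fingers":1},
])

```text
clock: 26.35
tcp_pos: [0.5478, -0.0823, 0.0989]
orientation: [-0.204, 0.639, 0.718, 0.184]
wrist_force: [0.2, -3.3, 0.8]
finger_gap: 0.0003
grip_force: 1.9
```

```bash
python3 chk.py; python3 - <<'E'
from h import *
from workcell import env
c=env.read_camera("side")
h=cv2.cvtColor(c["color"],cv2.COLOR_RGB2HSV);m=cv2.inRange(h,(100,120,60),(125,255,255));k,l,st,ce=cv2.connectedComponentsWithStats(m)
for i in range(1,k):
    if st[i,4]>60 and 245<ce[i][0]<285:
        o,d=ray(c,*ce[i]);a=tolane(o);b=LM@d;print(st[i],"side lane",a+b*(.105-a[2])/b[2])
E
```

```text
26.35 [ 0.5478 -0.0823  0.0989] [0.224  0.0041 0.0376] F lane [ 3.363  -0.0851  0.3306]
[  191    17   117   149 13391] lane cap [ 0.1819 -0.0001  0.107 ]
[257 189  18  24 322] side lane [ 0.1051 -0.0038  0.105 ]
```

Request:
carry_out([
  {"delta_rot":[0,0,0],"travel":[-0.01,0.14,-0.02],"fingers":1},
  {"delta_rot":[0,0,0],"travel":[-0.01,0.14,-0.02],"fingers":1},
  {"delta_rot":[0,0,0],"travel":[-0.01,0.14,-0.02],"fingers":1},
  {"delta_rot":[0,0,0],"travel":[-0.01,0.14,-0.02],"fingers":1},
])

```text
clock: 26.95
tcp_pos: [0.5468, -0.0681, 0.0969]
orientation: [-0.204, 0.639, 0.718, 0.184]
wrist_force: [0.5, -3.1, 1.3]
finger_gap: 0.0003
grip_force: 1.9
```

Request:
carry_out([
  {"delta_rot":[0,0,0],"travel":[-0.01,0.12,-0.017],"fingers":1},
  {"delta_rot":[0,0,0],"travel":[-0.01,0.12,-0.017],"fingers":1},
  {"delta_rot":[0,0,0],"travel":[-0.01,0.12,-0.017],"fingers":1},
])

```text
clock: 27.32
tcp_pos: [0.5461, -0.0591, 0.0956]
orientation: [-0.204, 0.639, 0.718, 0.184]
wrist_force: [-0.4, -3.0, 0.1]
finger_gap: -0.0
grip_force: 1.9
```

```bash
cat > chk2.py <<'E'
from h import *
from workcell import env
c=env.read_camera("side")
h=cv2.cvtColor(c["color"],cv2.COLOR_RGB2HSV);m=cv2.inRange(h,(100,120,60),(125,255,255));k,l,st,ce=cv2.connectedComponentsWithStats(m)
for i in range(1,k):
    if st[i,4]>60 and 245<ce[i][0]<285:
        o,d=ray(c,*ce[i]);a=tolane(o);b=LM@d;print(st[i],"side lane",a+b*(.105-a[2])/b[2])
s=env.get_state();print("side",tolane(s["tcp_pos"]),LM@s["wrist_force"],s["clock"])
r=cv2.inRange(h,(0,170,110),(7,255,255));r[:235]=0;r[260:]=0;ys,xs=np.nonzero(r);i=abs(xs-269)<4
for v in(ys[i].min()-.5,ys[i].max()+.5):
    o,d=ray(c,269,v);a=tolane(o);b=LM@d;print("red",v,[(a+b*(z-a[2])/b[2]).round(4) for z in(.024,0)])
E
python3 chk2.py
```

```text
[255 189  21  30 398] side lane [ 0.0918 -0.0031  0.105 ]
side [0.2    0.0045 0.0377] [ 3.1394 -0.5481 -0.8896] 27.375
red 243.5 [array([ 0.0185, -0.0041,  0.024 ]), array([ 0.0394, -0.0081, -0.    ])]
red 252.5 [array([-0.0129,  0.0004,  0.024 ]), array([ 0.0071, -0.0034,  0.    ])]
```

Request:
carry_out([
  {"delta_rot":[0,0,0],"travel":[-0.01,0.12,-0.017],"fingers":1},
  {"delta_rot":[0,0,0],"travel":[-0.01,0.12,-0.017],"fingers":1},
  {"delta_rot":[0,0,0],"travel":[-0.01,0.12,-0.017],"fingers":1},
])

```text
clock: 27.75
tcp_pos: [0.5453, -0.0502, 0.0944]
orientation: [-0.204, 0.639, 0.718, 0.184]
wrist_force: [-0.3, -4.0, 1.6]
finger_gap: -0.0003
grip_force: 1.9
```

Request:
carry_out([
  {"delta_rot":[0,0,0],"travel":[-0.01,0.08,-0.011],"fingers":1},
  {"delta_rot":[0,0,0],"travel":[-0.01,0.08,-0.011],"fingers":1},
])

```text
clock: 28.0
tcp_pos: [0.5448, -0.0462, 0.0938]
orientation: [-0.204, 0.639, 0.718, 0.184]
wrist_force: [0.4, -3.5, 0.5]
finger_gap: 0.0
grip_force: 1.9
```

Request:
carry_out([
  {"delta_rot":[0,0,0],"travel":[0,0.06,-0.008],"fingers":1},
  {"delta_rot":[0,0,0],"travel":[0,0.06,-0.008],"fingers":1},
])

```text
clock: 28.25
tcp_pos: [0.5448, -0.0433, 0.0934]
orientation: [-0.204, 0.639, 0.718, 0.184]
wrist_force: [0.2, -3.5, 0.5]
finger_gap: 0.0003
grip_force: 1.8
```

Now at lane x of about 0.184, so I'll use small steps.

Request:
carry_out([
  {"delta_rot":[0,0,0],"travel":[-0.01,0.06,-0.008],"fingers":1},
  {"delta_rot":[0,0,0],"travel":[0,0.06,-0.008],"fingers":1},
])

```text
clock: 28.5
tcp_pos: [0.5446, -0.0403, 0.093]
orientation: [-0.204, 0.639, 0.718, 0.184]
wrist_force: [-0.6, -4.5, 0.9]
finger_gap: -0.0004
grip_force: 1.8
```

Request:
carry_out([
  {"delta_rot":[0,0,0],"travel":[-0.01,0.06,-0.008],"fingers":1},
  {"delta_rot":[0,0,0],"travel":[0,0.04,-0.006],"fingers":1},
])

```text
clock: 28.75
tcp_pos: [0.5443, -0.0377, 0.0926]
orientation: [-0.204, 0.639, 0.718, 0.184]
wrist_force: [-0.7, -3.6, 0.3]
finger_gap: -0.0
grip_force: 1.8
```

Request:
carry_out([
  {"delta_rot":[0,0,0],"travel":[0,0.06,-0.008],"fingers":1},
  {"delta_rot":[0,0,0],"travel":[-0.01,0.04,-0.006],"fingers":1},
])

```text
clock: 29.0
tcp_pos: [0.5441, -0.0352, 0.0923]
orientation: [-0.204, 0.639, 0.718, 0.184]
wrist_force: [0.4, -3.1, 0.3]
finger_gap: 0.0001
grip_force: 1.8
```

Request:
carry_out([
  {"delta_rot":[0,0,0],"travel":[0,0.06,-0.008],"fingers":1},
])

```text
clock: 29.12
tcp_pos: [0.5443, -0.0343, 0.0921]
orientation: [-0.203, 0.64, 0.718, 0.184]
wrist_force: [0.5, -8.9, 2.5]
finger_gap: 0.0002
grip_force: 4.3
```

```bash
python3 chk2.py
```

```text
[255 189  23  37 505] side lane [ 0.0791 -0.0021  0.105 ]
side [0.1754 0.0053 0.0377] [ 5.7633 -0.8474 -0.1287] 29.175
red 243.5 [array([ 0.0185, -0.0041,  0.024 ]), array([ 0.0394, -0.0081, -0.    ])]
red 252.5 [array([-0.0129,  0.0004,  0.024 ]), array([ 0.0071, -0.0034,  0.    ])]
```

Request:
carry_out([
  {"delta_rot":[0,0,0],"travel":[0,0.03,-0.004],"fingers":1},
  {"delta_rot":[0,0,0],"travel":[0,0,0],"fingers":1},
])

```text
clock: 29.42
tcp_pos: [0.5445, -0.0343, 0.0922]
orientation: [-0.203, 0.64, 0.718, 0.183]
wrist_force: [-0.5, -8.2, 2.5]
finger_gap: 0.0001
grip_force: 4.0
```

The TCP no longer advances and the force holds at about 8 N, so the row is against the stop bar. Backing off.

Request:
carry_out([
  {"delta_rot":[0,0,0],"travel":[0.01,-0.1,0.014],"fingers":1},
  {"delta_rot":[0,0,0],"travel":[0.02,-0.2,0.028],"fingers":1},
  {"delta_rot":[0,0,0],"travel":[0.07,-0.7,0.1],"fingers":1},
  {"delta_rot":[0,0,0],"travel":[0.1,-0.97,0.14],"fingers":1},
  {"delta_rot":[0,0,0],"travel":[0.1,-0.97,0.14],"fingers":1},
])

```text
clock: 30.05
tcp_pos: [0.5517, -0.1079, 0.1027]
orientation: [-0.204, 0.639, 0.718, 0.184]
wrist_force: [-0.2, -0.4, 0.2]
finger_gap: -0.0003
grip_force: 0.0
```

Request:
carry_out([
  {"delta_rot":[0,0,0],"travel":[0.05,-0.8,1],"fingers":1},
  {"delta_rot":[0,0,0],"travel":[0.05,-0.5,1],"fingers":1},
  {"delta_rot":[0,0,0],"travel":[0,0,1],"fingers":1},
  {"delta_rot":[0,0,0],"travel":[0,0,1],"fingers":1},
  {"delta_rot":[0,0,0],"travel":[0,0,0],"fingers":1},
])

```text
clock: 30.68
tcp_pos: [0.5549, -0.1404, 0.2043]
orientation: [-0.202, 0.64, 0.718, 0.184]
wrist_force: [-0.8, -0.1, 0.5]
finger_gap: 0.0002
grip_force: 0.0
```

```bash
python3 chk.py; python3 - <<'E'
from h import *
from workcell import env
c=env.read_camera("side");C=env.read_camera("scene")
for n,c in(("side",c),("scene",C)):
    h=cv2.cvtColor(c["color"],cv2.COLOR_RGB2HSV);m=cv2.inRange(h,(100,120,60),(125,255,255));k,l,st,ce=cv2.connectedComponentsWithStats(m)
    for i in range(1,k):
        if st[i,4]>40:
            o,d=ray(c,*ce[i]);a=tolane(o);b=LM@d;p=a+b*(.105-a[2])/b[2]
            if abs(p[1])<.04: print(n,st[i],ce[i].round(1),p)
    # whitish/bottle profile along the lane between second bottle base and bar (side)
    W=np.linalg.inv(c["world_from_camera"])
    for x in(.010,.014,.040,.094,.148):
        q=W@np.append(o0+LM.T@np.array([x,0,.105 if x>.03 else .024]),1);print(n,x,(c["cx"]+c["fx"]*q[0]/-q[2]).round(1),(c["cy"]-c["fy"]*q[1]/-q[2]).round(1))
E
```

```text
30.675 [ 0.5549 -0.1404  0.2043] [0.2966 0.0056 0.1339] F lane [ 0.1276 -0.7658  0.5022]
[ 229    0   46   32 1289] lane cap [ 0.0732 -0.0011  0.107 ]
side [255 189  23  37 503] [266.2 206.6] [ 0.079  -0.0023  0.105 ]
side [285 282  21  20 324] [294.6 291.1] [-0.1952 -0.0268  0.105 ]
side 0.01 267.9 246.0
side 0.014 267.7 244.9
side 0.04 267.4 216.8
side 0.094 264.6 202.9
side 0.148 262.0 190.0
scene [199 190  43  29 494] [219.  204.5] [ 0.077  -0.0079  0.105 ]
scene [124 213  58  33 838] [152.6 229.4] [-0.1058  0.0283  0.105 ]
scene [122 249  20  17 253] [131.7 257.1] [-0.1971 -0.0314  0.105 ]
scene 0.01 201.2 238.9
scene 0.014 202.4 238.3
scene 0.04 205.9 209.3
scene 0.094 222.2 200.8
scene 0.148 237.8 192.6
```

```bash
python3 - <<'E'
from h import *
for f in("w1.pkl","w2.pkl"):
    c=pickle.load(open(f,"rb"))[1];h=cv2.cvtColor(c["color"],cv2.COLOR_RGB2HSV);r=cv2.inRange(h,(0,130,90),(10,255,255))|cv2.inRange(h,(172,130,90),(180,255,255));r[130:]=0;r[:,:235]=0;r[:,310:]=0;ys,xs=np.nonzero(r)
    u0=(xs.min()+xs.max())/2;i=abs(xs-u0)<6
    for v in(ys[i].min()-.5,ys[i].max()+.5):
        o,d=ray(c,u0,v);a=tolane(o);b=LM@d;print(f,u0,v,[(a+b*(z-a[2])/b[2]).round(4) for z in(.024,.0)])
E
```

```text
w1.pkl 276.0 18.5 [array([-0.0038, -0.0075,  0.024 ]), array([-0.0141, -0.006 ,  0.    ])]
w1.pkl 276.0 35.5 [array([ 0.0171, -0.0066,  0.024 ]), array([ 0.0081, -0.005 ,  0.    ])]
w2.pkl 271.5 104.5 [array([0.0033, 0.0085, 0.024 ]), array([0.003, 0.01 , 0.   ])]
w2.pkl 271.5 111.5 [array([0.0094, 0.0088, 0.024 ]), array([0.0097, 0.0103, 0.    ])]
```

The absolute estimates agree only to a few mm, so I'll repeat a gentle push to confirm the stop contact.

Request:
carry_out([
  {"delta_rot":[0,0,0],"travel":[0,0,-1],"fingers":1},
  {"delta_rot":[0,0,0],"travel":[0,0,-1],"fingers":1},
  {"delta_rot":[0,0,0],"travel":[-0.05,0.5,-1],"fingers":1},
  {"delta_rot":[0,0,0],"travel":[-0.05,0.8,-1],"fingers":1},
  {"delta_rot":[0,0,0],"travel":[0,0,0],"fingers":1},
])

```text
clock: 31.45
tcp_pos: [0.5494, -0.1045, 0.1002]
orientation: [-0.207, 0.639, 0.718, 0.183]
wrist_force: [-0.7, -0.7, 0.5]
finger_gap: 0.0001
grip_force: 0.0
```

Request:
carry_out([
  {"delta_rot":[0,0,0],"travel":[-0.06,0.6,-0.085],"fingers":1},
  {"delta_rot":[0,0,0],"travel":[-0.06,0.6,-0.085],"fingers":1},
  {"delta_rot":[0,0,0],"travel":[-0.06,0.6,-0.085],"fingers":1},
  {"delta_rot":[0,0,0],"travel":[-0.06,0.6,-0.085],"fingers":1},
])

```text
clock: 31.95
tcp_pos: [0.5456, -0.0455, 0.0944]
orientation: [-0.204, 0.639, 0.718, 0.184]
wrist_force: [-0.3, -0.2, -0.2]
finger_gap: -0.0001
grip_force: 0.0
```

```bash
python3 - <<'E'
from h import *
from workcell import env
s=env.get_state();print(s["clock"],s["tcp_pos"],tolane(s["tcp_pos"]),LM@s["wrist_force"])
E
```

```text
31.95 [ 0.5456 -0.0455  0.0944] [0.1869 0.0055 0.0383] [ 0.1089 -0.269  -0.2558]
```

Request:
carry_out([
  {"delta_rot":[0,0,0],"travel":[-0.01,0.16,-0.025],"fingers":1},
  {"delta_rot":[0,0,0],"travel":[-0.01,0.14,-0.02],"fingers":1},
  {"delta_rot":[0,0,0],"travel":[0,0.06,-0.01],"fingers":1},
  {"delta_rot":[0,0,0],"travel":[0,0,0],"fingers":1},
])

```text
clock: 32.45
tcp_pos: [0.5452, -0.0379, 0.0926]
orientation: [-0.204, 0.64, 0.718, 0.184]
wrist_force: [0.9, -0.5, -0.3]
finger_gap: 0.0
grip_force: 0.0
```

Request:
carry_out([
  {"delta_rot":[0,0,0],"travel":[0,0.04,-0.006],"fingers":1},
  {"delta_rot":[0,0,0],"travel":[0,0,0],"fingers":1},
])

```text
clock: 32.7
tcp_pos: [0.5451, -0.0367, 0.0925]
orientation: [-0.204, 0.64, 0.718, 0.184]
wrist_force: [-0.7, 1.0, -1.0]
finger_gap: -0.0001
grip_force: 0.0
```

Request:
carry_out([
  {"delta_rot":[0,0,0],"travel":[0,0.04,-0.006],"fingers":1},
  {"delta_rot":[0,0,0],"travel":[0,0,0],"fingers":1},
])

```text
clock: 32.95
tcp_pos: [0.5451, -0.0355, 0.0924]
orientation: [-0.204, 0.639, 0.718, 0.184]
wrist_force: [-0.1, -0.1, -0.2]
finger_gap: -0.0001
grip_force: 0.0
```

Request:
carry_out([
  {"delta_rot":[0,0,0],"travel":[0,0.04,-0.006],"fingers":1},
  {"delta_rot":[0,0,0],"travel":[0,0,0],"fingers":1},
])

```text
clock: 33.2
tcp_pos: [0.5452, -0.0348, 0.0924]
orientation: [-0.204, 0.639, 0.718, 0.184]
wrist_force: [0.1, -1.2, 1.7]
finger_gap: -0.0002
grip_force: 0.7
```

Request:
carry_out([
  {"delta_rot":[0,0,0],"travel":[0,0.03,-0.004],"fingers":1},
  {"delta_rot":[0,0,0],"travel":[0,0,0],"fingers":1},
])

```text
clock: 33.45
tcp_pos: [0.5453, -0.0344, 0.0924]
orientation: [-0.203, 0.64, 0.718, 0.184]
wrist_force: [-1.3, -4.8, 3.6]
finger_gap: 0.0
grip_force: 2.3
```

Request:
carry_out([
  {"delta_rot":[0,0,0],"travel":[0,0.03,-0.004],"fingers":1},
  {"delta_rot":[0,0,0],"travel":[0,0,0],"fingers":1},
])

```text
clock: 33.7
tcp_pos: [0.5454, -0.0342, 0.0924]
orientation: [-0.203, 0.64, 0.718, 0.183]
wrist_force: [-1.7, -7.4, 4.4]
finger_gap: 0.0002
grip_force: 3.6
```

Request:
carry_out([
  {"delta_rot":[0,0,0],"travel":[0,0.03,-0.004],"fingers":1},
  {"delta_rot":[0,0,0],"travel":[0,0,0],"fingers":1},
])

```text
clock: 33.95
tcp_pos: [0.5455, -0.0341, 0.0924]
orientation: [-0.202, 0.64, 0.718, 0.183]
wrist_force: [-2.3, -9.0, 5.7]
finger_gap: -0.0003
grip_force: 4.8
```

The force climbs steadily to about 9 N with no motion at the same spot, which confirms the row is hard against the stop. I'll retreat and hand in.

Request:
carry_out([
  {"delta_rot":[0,0,0],"travel":[0.01,-0.1,0.014],"fingers":1},
  {"delta_rot":[0,0,0],"travel":[0.02,-0.2,0.028],"fingers":1},
  {"delta_rot":[0,0,0],"travel":[0.07,-0.7,0.1],"fingers":1},
  {"delta_rot":[0,0,0],"travel":[0.1,-0.97,0.14],"fingers":1},
  {"delta_rot":[0,0,0],"travel":[0.1,-0.97,0.14],"fingers":1},
])

```text
clock: 34.58
tcp_pos: [0.5527, -0.1072, 0.1025]
orientation: [-0.204, 0.639, 0.718, 0.184]
wrist_force: [0.4, -0.0, 0.3]
finger_gap: -0.0001
grip_force: 0.0
```

Request:
carry_out([
  {"delta_rot":[0,0,0],"travel":[0.05,-0.8,1],"fingers":1},
  {"delta_rot":[0,0,0],"travel":[0.05,-0.5,1],"fingers":1},
  {"delta_rot":[0,0,0],"travel":[0,0,0],"fingers":1},
])

```text
clock: 34.95
tcp_pos: [0.5562, -0.1406, 0.1537]
orientation: [-0.202, 0.64, 0.718, 0.184]
wrist_force: [-0.1, 0.1, -0.3]
finger_gap: 0.0002
grip_force: 0.0
```

```bash
python3 - <<'E'
from workcell import env
print(env.get_state()["wrist_force"],env.hand_in())
E
```

```text
the job is handed in; nothing more can be done
[-0.14788334  0.12667551 -0.34051211] None
```

Handed in at about 35 s (no verdict was returned): the oldest bottle stands in the tray, the new one is loaded behind the other two, and the row was pushed until the force held at about 9 N with no motion, so I take it to be against the stop bar; the bottle-to-bottle gaps were not measured directly.

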